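# Clamp two paint tins in the shaker tray

## Task

One of the two small paint tins in the shaker tray has fallen over: stand it upright on its base, lid up, in the lane between the sliding jaw and the other tin, and let go of it. Then wind the handwheel clockwise by its handle until the jaw has pushed both tins together, snug against the fixed stop, and let go; the jaw is moved by the wheel only, not pushed directly. Keep both tins upright in the lane and leave everything else on the table where it is.

Things in the scene. Friction and masses are not known exactly. Their poses are not given: they have to be found in the camera images.
- clamp: Shaker tray fixed to the table: a white base with a dark flat bed 150 mm wide, its top 30 mm above the origin. Origin on the table; y along the lane, roughly towards the robot; x across the lane, roughly to the robot's left; z up. The lane's middle is x = 0. Fixed stop: dark upright block at the +y end, 100 mm wide, 85 mm high, face at y = +130 mm. The jaw comes from the -y end.
- fallen_tin: Small steel paint tin lying on its side on the bed, 62 mm diameter, 110 mm high, 0.25 to 0.5 kg. Origin at the centre of its base, z along its axis from base to lid (level at the start, pointing roughly along the clamp's +x, to the robot's left). The lid end has a dark groove round a raised plug.
- standing_tin: Identical tin (62 mm diameter, 110 mm high) standing on the bed near the fixed stop. Origin at the centre of its base, z up.
- jaw_face (a point): A point on the front face of the sliding jaw, a steel plate 90 mm wide, standing from 5 to 60 mm above the bed; this point is on the middle line, 45 mm above the bed. Axes as the clamp's; the face looks to +y, towards the tins.
- stop_face (a point): Centre of the fixed stop's face, 45 mm above the bed, axes as the clamp's.
- jaw (a joint): Travel of the jaw in m, growing as it closes towards the stop (+y): its face is at y = -155 mm + travel in the clamp's frame. Range 0 to 0.176. It moves 18 mm per radian of the wheel (113 mm a turn) and stays where it is left; about 161 mm when both tins stand snug in line.
- wheel (a joint): Angle of the handwheel in rad, growing clockwise as seen from above (looking down its axis), which closes the jaw. Range 0 to 9.78; about 2 N at the handle turns it, a little more while the jaw pushes tins, rising steeply once they are snug.
- wheel_hub (a point): Centre of the handwheel (black rim 160 mm over all, three steel spokes), right of the lane, fixed at (-280, -100, 125) mm in the clamp's frame, in the plane of the rim. z along the wheel's axis, up and out, leaning 35 degrees from vertical: (-0.574, 0, 0.819) in the clamp's frame. The handle is on the hub's -x side; at wheel angle 0 that is (-0.819, 0, -0.574) in the clamp's frame.
- crank_grip (a point): Middle of the handwheel's handle: a black round grip 24 mm in diameter, 58 mm long, parallel to the wheel's axis, 72 mm off it; it spins freely on its pin. This point lies 46 mm above the plane of the rim (along the axis), 26 mm below the handle's end.
- litre_tin_a: Bystander: larger paint tin, 100 mm diameter, 125 mm high, standing left of the stop. Origin under its centre.
- litre_tin_b: Bystander: larger paint tin, 100 mm diameter, 125 mm high, standing left of the jaw. Origin under its centre.
- mixing_cup: Bystander: white plastic mixing cup, 84 mm wide, 100 mm high, right of the jaw. Origin under its centre.
- tape_roll: Bystander: roll of tape lying flat, 100 mm diameter, 25 mm high, right of the stop. Origin under its centre.
- scraper: Bystander: spatula 200 mm long, 20 mm high, lying left of the tray.
- paint_brush: Bystander: brush 200 mm long lying on the right of the table.
Things that resemble listed ones, but are neither listed nor needed, are in the scene too. Leave any red or yellow look-alike of the fallen_tin alone.

How it is judged:
By the outcome, as a careful person would: the job done as asked, in the order asked, and still so for the second after the job is handed in, with the robot touching nothing.
It also fails if it takes over 69 s, if anything falls off the work surface, if the arm or the gripper's body presses on something with over 40 N, if the wrist force passes 120 N, or if a joint passes its speed limit or range.

## Robot

A 6-joint arm with a two-finger parallel gripper is mounted at the origin on the work surface. World frame = base frame: x ahead of the robot, y to its left, z up, the work surface at z = 0. Lengths are in m, angles in degrees, forces in N, time in s.
With the tool pointing down it reaches from about 0.25 to 0.725 m from the base axis. Payload 9.7 kg.
Tool frame: the origin (TCP) lies at the very end of the fingers, on their centre line; the grasp point (between the pads) lies 19 mm behind it; x points along the fingers, z is the direction in which the jaws open and shut, and the axes are right-handed (so a half turn about x gives the same grasp; the last joint's range is limited). The gripper opens to 85 mm and grips with 20 to 120 N. Pads are 22 mm wide; open, the fingers measure 114 mm over their backs; the gripper's body (76 mm by 85 mm) begins 54 mm behind the grasp point. The pads swing forward as they close: fully open they stand 13 mm farther back than shut.
Start: joints at [0, 4.979, 10.078, 95.1, 0, 90], TCP at [0.55, -0, 0.231] pointing down, gripper open.
Joint ranges: [-179.16, 179.16], [-48.56, 103.87], [-65.8, 70.77], [-126.05, 130.52], [-82.76, 87.17], [-180, 180]. Speed limits (degrees/s): [127.2, 127.2, 147.25, 180, 180, 180].

## Interface

Orientations are given as [roll, pitch, yaw] about the fixed x, y, z axes, in that order (R = Rz(yaw) Ry(pitch) Rx(roll)).
In Python, from workcell import sensors, vision, job_done gives the robot as it stands.
- The arm moves only by the tool carry_out, never from a script. Its argument "increments" is a list of rows, each a list of 7 numbers: the turn, a rotation vector about the tool's x, y, z in degrees, then the shift along the tool's x, y, z in mm, then the opening in per cent of the stroke, from 0 (shut) to 100 (fully open). A call has 1 to 12 rows; each row shifts and turns the commanded pose from where the row before left it, along the tool's axes as they then stand; what a row does not reach is not made up. A row lasts 1/8 s, in which the tool goes at most 62.5 mm and 10.7 degrees, less where a joint would pass 70% of its speed; a pose out of reach is approached as far as the arm can. A call is refused whole if a number of a shift passes 62.5 or a number of a turn 10.7, either way. A call with a gripper value outside its range is refused whole. The fingers move at their own pace and stop on an object; "squeeze" is the grip in N (left out, the last holds). Time passes only in rows, so rows that do not move let the fingers close. It gives the time, the measured TCP pose, the force and the opening at its end, in the units of the state.
- sensors.get_obs(): the state, without advancing time (a new reading comes with each control period).
- vision.camera(name): name is "scene" or "side" or "wrist"; returns the picture (480x640x3 uint8, red, green, blue); there is no depth.
- vision.calibration(name): a dict with "camera_matrix" (3x3 intrinsics, pixels), "extrinsics" (4x4, takes a point from world to camera coordinates); the wrist camera has in their place "mount" (4x4, takes a point from camera to tool coordinates, whose origin is the TCP and whose axes are the tool frame's). Camera axes: x right, y up, looking along -z (the intrinsics and any distortion apply to the point x, -y, -z); pixel columns grow to the right and rows downward; lengths in m; the calibration is good to about 2 mm. The wrist camera is an equidistant fisheye: a pixel r from the principal point sees the ray r / f radians off the axis. A picture is of the moment at which its call begins: read the wrist's pose just before it. calibration takes no time and is no camera call.
- job_done(): hands the job in, once; it reports no verdict.
The state is a dict: "time": time; "q": joint angles; "qd": joint speeds; "joint_efforts": joint torques, N m; "ee_pos": TCP position; "tcp_rot": TCP orientation; "wrist_force": force on the tool from outside, world axes, zero at the start; "torque": the same for the moment, N m; "opening": finger opening in m.
Only numpy, scipy, OpenCV 4.12 (cv2) and the standard library are available. Lean on these libraries where they do the work, as an engineer would, in place of code of your own. Each camera call takes 0.05 s, during which the arm holds its last target.

## Working session

There is one attempt and no reset: what is moved stays moved. The work goes in short steps, Python scripts to look and compute and a tool call to move; the robot and the scene stay as the last step left them, time stands still between calls to the robot, and variables do not carry over. Pictures are saved under pics/ and viewed, and the job is handed in when it is done.

Besides the shell and the picture viewer there is one more tool, called as name(argument=value, ...) on one line, values as JSON. carry_out: Moves the arm, as the interface text tells. Its arguments: {"type":"object","properties":{"increments":{"type":"array"},"squeeze":{"type":"number"}},"required":["increments"]}

```bash
ls; mkdir -p pics; python3 - <<'E'
from workcell import sensors, vision
import cv2, numpy as np
np.set_printoptions(precision=4,suppress=True)
print(sensors.get_obs())
for n in ["scene","side","wrist"]:
    print(n,vision.calibration(n))
    cv2.imwrite(f"pics/{n}0.png",vision.camera(n)[:,:,::-1])
E
```

```text
pics
{'time': 0.0, 'q': array([ 0.0001,  5.0127, 10.0343, 95.0987,  0.0005, 90.0014]), 'qd': array([-0.0745,  0.0329,  0.0298, -0.0167, -0.0562, -0.0081]), 'joint_efforts': array([  0.0008, -52.0392,  46.4803,   0.0164,   0.    ,  -0.0001]), 'ee_pos': array([0.5498, 0.    , 0.2306]), 'tcp_rot': array([179.6495,  89.923 , 179.6482]), 'wrist_force': array([ 0.1023, -0.8944,  0.3126]), 'torque': array([ 0.0364, -0.0212,  0.0002]), 'opening': 0.08498989138775266}
scene {'camera_matrix': array([[480.1321,   0.    , 319.16  ],
       [  0.    , 480.1321, 243.4606],
       [  0.    ,   0.    ,   1.    ]]), 'extrinsics': array([[-0.5331,  0.846 , -0.008 ,  0.3456],
       [-0.6014, -0.3723,  0.7069,  0.2803],
       [ 0.5951,  0.3817,  0.7073, -1.5162],
       [ 0.    ,  0.    ,  0.    ,  1.    ]])}
side {'camera_matrix': array([[608.4948,   0.    , 312.3914],
       [  0.    , 608.4948, 249.6779],
       [  0.    ,   0.    ,   1.    ]]), 'extrinsics': array([[ 0.9877, -0.1565,  0.003 , -0.6143],
       [ 0.1115,  0.7166,  0.6885, -0.106 ],
       [-0.1099, -0.6797,  0.7252, -1.6582],
       [ 0.    ,  0.    ,  0.    ,  1.    ]])}
wrist {'camera_matrix': array([[371.6483,   0.    , 319.1713],
       [  0.    , 371.6483, 234.9752],
       [  0.    ,   0.    ,   1.    ]]), 'mount': array([[ 0.001 ,  0.258 , -0.9662, -0.1424],
       [-0.0009,  0.9662,  0.258 ,  0.0654],
       [ 1.    ,  0.0006,  0.0012,  0.0005],
       [ 0.    ,  0.    ,  0.    ,  1.    ]])}
```

View pics/scene0.png

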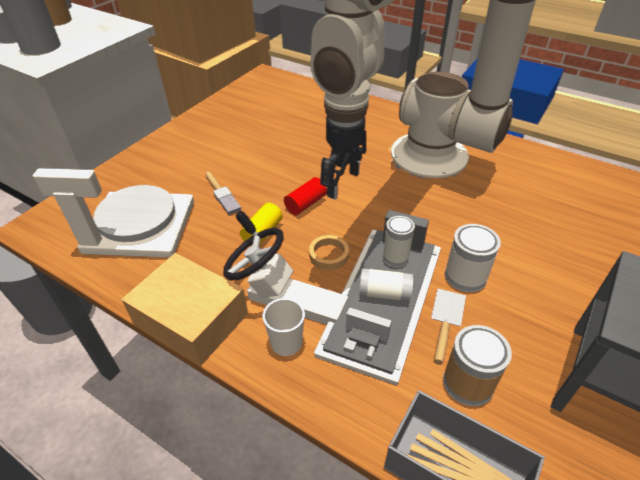

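View pics/side0.png

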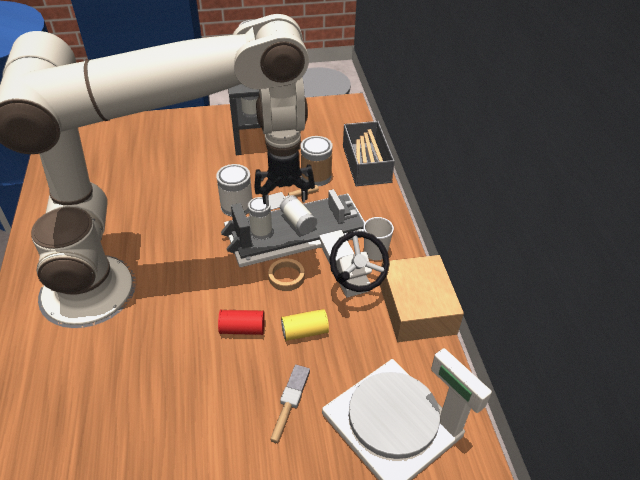

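View pics/wrist0.png

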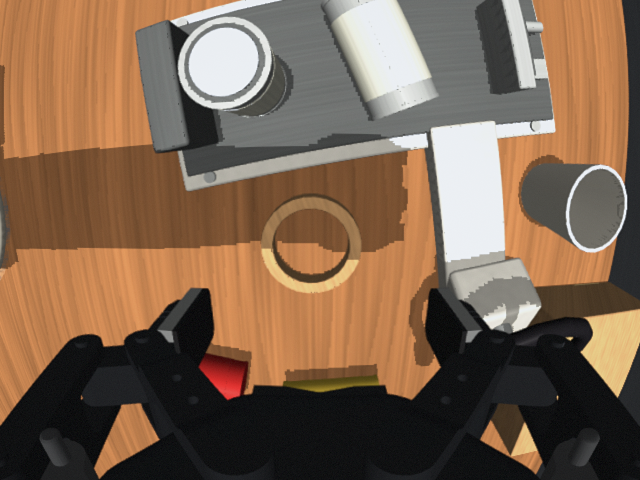

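The pictures show the tray with two tins. Candidates for the fallen tin:
- cream and steel tin on the bed: scene (386,285), side (298,215), wrist (380,55)
- yellow cylinder: scene (262,220), a look-alike
- red cylinder: scene (307,195), a look-alike

The one on the bed matches the description, so I'll check it in a close crop.

```bash
python3 - <<'E'
import cv2
s=cv2.imread("pics/scene0.png"); d=cv2.imread("pics/side0.png"); w=cv2.imread("pics/wrist0.png")
a=cv2.resize(s[190:390,300:460],None,fx=3,fy=3,interpolation=cv2.INTER_CUBIC); cv2.imwrite("pics/c1.png",a)
a=cv2.resize(s[200:380,210:360],None,fx=3.3,fy=3.3,interpolation=cv2.INTER_CUBIC); cv2.imwrite("pics/c1b.png",a)
a=cv2.resize(d[165:315,210:410],None,fx=4,fy=4,interpolation=cv2.INTER_CUBIC); cv2.imwrite("pics/c2.png",a)
a=cv2.resize(w[0:350,130:640],None,fx=1.5,fy=1.5,interpolation=cv2.INTER_CUBIC); cv2.imwrite("pics/c3.png",a)
E
```

```text
(no output)
```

View pics/c1.png

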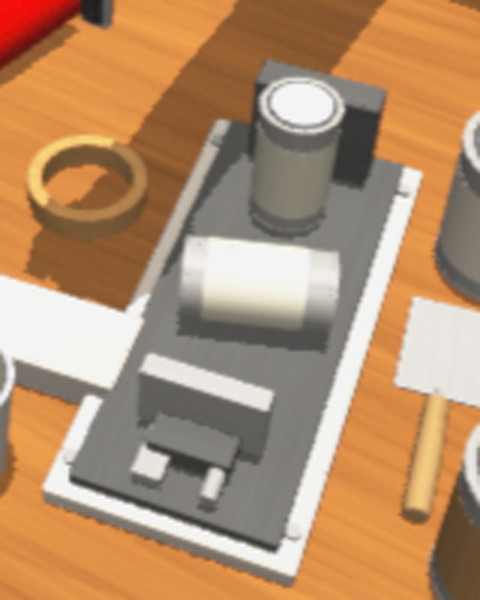

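View pics/c1b.png

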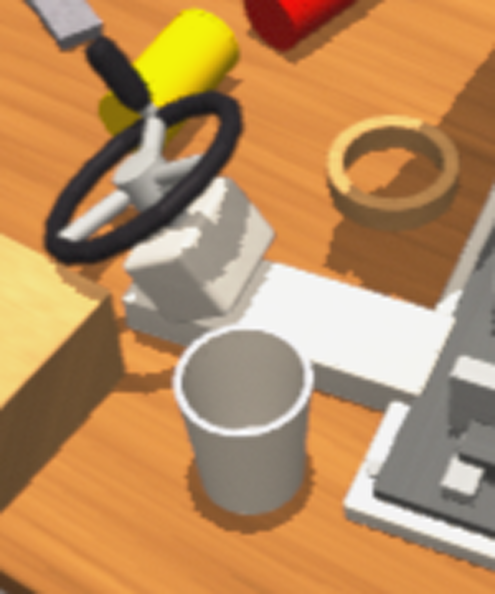

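View pics/c2.png

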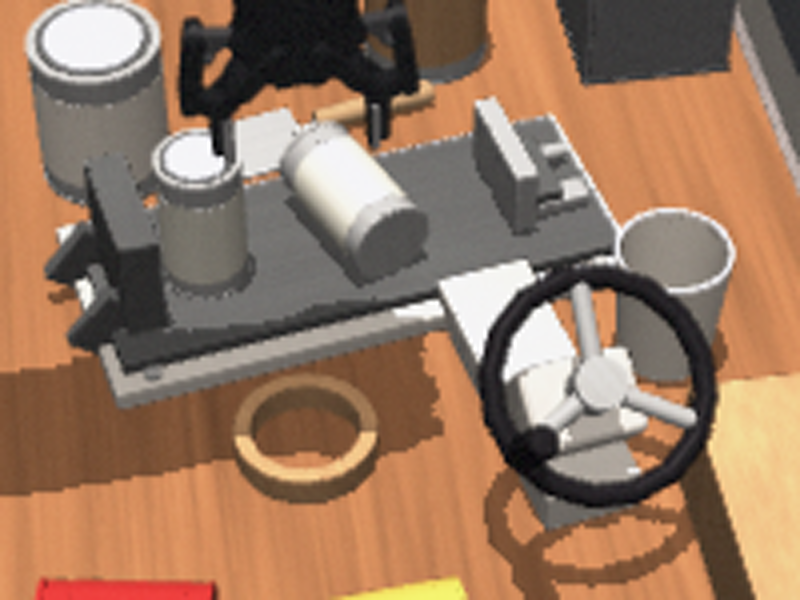

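View pics/c3.png

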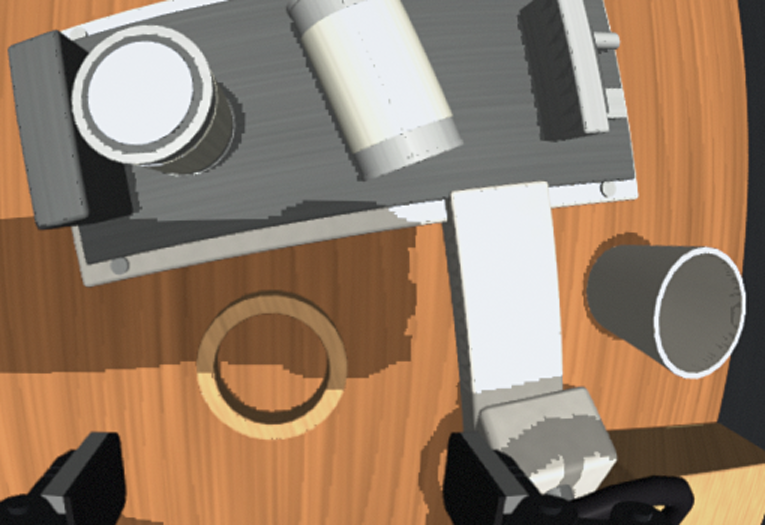

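The crop shows the plain base disc facing the wheel side (side view about (308,225)), with the lid away from it, as described. Next I'll fit the poses to the picked pixels.

```bash
cat > h.py <<'E'
import numpy as np, cv2
from scipy.spatial.transform import Rotation as R
from workcell import vision
C={n:vision.calibration(n) for n in ["scene","side","wrist"]}
def tool_T(pos,rpy):
    T=np.eye(4);T[:3,:3]=R.from_euler('xyz',rpy,degrees=True).as_matrix();T[:3,3]=pos;return T
def proj(n,P,T=None):
    P=np.atleast_2d(P); K=C[n]["camera_matrix"]
    E=C[n]["extrinsics"] if n!="wrist" else np.linalg.inv(T@C[n]["mount"])
    p=P@E[:3,:3].T+E[:3,3]; v=p*[1,-1,-1]
    if n=="wrist":
        r=np.hypot(v[:,0],v[:,1]);th=np.arctan2(r,v[:,2]);u=v[:,:2]/np.maximum(r,1e-9)[:,None]*th[:,None]
    else: u=v[:,:2]/v[:,2:]
    return u*[K[0,0],K[1,1]]+[K[0,2],K[1,2]]
def clamp_T(x,y,yaw): # deg
    T=np.eye(4);T[:3,:3]=R.from_euler('z',yaw,degrees=True).as_matrix();T[:3,3]=[x,y,0];return T
def tf(T,P): return np.atleast_2d(P)@T[:3,:3].T+T[:3,3]
a35=np.radians(35)
HUB=np.array([-.28,-.1,.125]);AX=np.array([-np.sin(a35),0,np.cos(a35)])
E0=np.array([-np.cos(a35),0,-np.sin(a35)])
E1=np.cross(-AX,E0) # clockwise
def grip(th,h=.046,r=.072): return HUB+AX*h+r*(np.cos(th)*E0+np.sin(th)*E1)
def cyl(base,axis,r,h,n=40):
    axis=axis/np.linalg.norm(axis);u=np.cross(axis,[0.3,0.5,0.8]);u/=np.linalg.norm(u);v=np.cross(axis,u)
    t=np.linspace(0,2*np.pi,n);c=r*(np.cos(t)[:,None]*u+np.sin(t)[:,None]*v)
    return base+c,base+axis*h+c
E
cat > fit0.py <<'E'
from h import *
from scipy.optimize import least_squares
W0=tool_T([0.5498,0,0.2306],[179.6495,89.923,179.6482])
f1=lambda p:np.array(p)/3+[300,190]
f1b=lambda p:np.array(p)/3.3+[210,200]
f2=lambda p:np.array(p)/4+[210,165]
f3=lambda p:np.array(p)/1.5+[130,0]
pts=[] # cam, pixel, local fn
L=[("scene",f1((405,170)),f1((278,548)),.075),("scene",f1((222,122)),f1((72,478)),-.075),
   ("side",f2((125,365)),f2((440,293)),-.075)]
def res(p):
    T=clamp_T(*p[:3]);s=p[3]
    r=[]
    for c,px,P in [("scene",f1((145,354)),(-.045,-.155+s,.09)),("scene",f1((273,392)),(.045,-.155+s,.09)),
        ("side",f2((475,105)),(.045,-.155+s,.09)),("side",f2((518,172)),(-.045,-.155+s,.09)),
        ("side",f2((604,383)),HUB+AX*p[4]),("scene",f1b((140,172)),HUB+AX*p[4]),
        ("side",f2((88,168)),(.05,.13,p[5])),("side",f2((130,240)),(-.05,.13,p[5])),("scene",f1((380,102)),(.05,.13,p[5]))]:
        r+=list((proj(c,tf(T,P))-px)[0])
    for c,a,b,x in L:
        q=proj(c,tf(T,[(x,.1,.03),(x,-.15,.03)]));d=q[1]-q[0];nrm=np.array([-d[1],d[0]])/np.hypot(*d)
        r+=[(a-q[0])@nrm,(b-q[0])@nrm]
    q=proj("wrist",tf(T,[(-.075,y,.03) for y in np.linspace(-.2,.2,400)]),W0)
    for a in [f3((85,263)),f3((415,208)),f3((632,180))]: r.append(np.min(np.hypot(*(q-a).T)))
    return np.array(r)
s=least_squares(res,[.6,.1,-80+180-180,0.01,.01,.115],x_scale=[.1,.1,30,.1,.1,.1],loss='soft_l1')
b=None
for yaw in [-100,-80,100,80,0,180]:
    s=least_squares(res,[.6,.1,yaw,0.01,.01,.1],x_scale=[.1,.1,30,.1,.1,.1],loss='soft_l1')
    if b is None or s.cost<b.cost:b=s
print(b.cost,b.x.round(4));print(b.fun.round(1))
np.save("clamp.npy",b.x)
E
python3 fit0.py
```

```text
35.49557190825095 [5.719000e-01 1.337000e-01 1.006213e+02 1.390000e-02 1.600000e-03
 1.170000e-01]
[-0.1 -0.2 -0.1  0.3 -0.3 -2.3 -0.   0.4 -2.4 -0.4 -0.  -0.2  6.8 -5.5
  5.7 -0.4 -1.   1.2 -2.  -0.2  0.9 -2.7  0.6  2.4  4.2  2.2  6.9]
```

```bash
cat > ov.py <<'E'
from h import *
def overlay(img,n,T,travel,th,W=None,tins=(),sc=1,roi=None,stopz=.115,pre=None):
    big=cv2.resize(img,None,fx=sc,fy=sc,interpolation=cv2.INTER_CUBIC)
    def pl(P,col,world=False):
        P=np.array(P) if world else tf(T,P)
        P=np.vstack([P[i]+(P[i+1]-P[i])*t for i in range(len(P)-1) for t in np.linspace(0,1,12)])
        q=(proj(n,P,W)+.5)*sc
        cv2.polylines(big,[np.round(q).astype(int)],False,col,1,cv2.LINE_AA)
    for x in(-.075,.075): pl([(x,-.2,.03),(x,.15,.03)],(0,255,0))
    j=-.155+travel
    pl([(-.045,j,.035),(.045,j,.035),(.045,j,.09),(-.045,j,.09),(-.045,j,.035)],(0,0,255))
    pl([(-.05,.13,.03),(.05,.13,.03),(.05,.13,stopz),(-.05,.13,stopz),(-.05,.13,.03)],(255,0,255))
    t=np.linspace(0,2*np.pi,50)
    pl(HUB+.08*(np.cos(t)[:,None]*E0+np.sin(t)[:,None]*E1),(255,255,0))
    a,b=cyl(grip(th,.014),AX,.012,.058); pl(a,(0,165,255));pl(b,(0,165,255))
    pl([HUB,HUB+AX*.05],(255,255,0))
    for base,ax,r,h in tins:
        a,b=cyl(np.array(base),np.array(ax),r,h);pl(a,(255,0,0),1);pl(b,(0,255,255),1)
    if roi: x0,y0,x1,y1=[int(v*sc) for v in roi]; big=big[y0:y1,x0:x1]
    return big
E
python3 - <<'E'
from ov import *
p=np.load("clamp.npy");T=clamp_T(*p[:3])
W0=tool_T([0.5498,0,0.2306],[179.6495,89.923,179.6482])
st=tf(T,(0,.085,.03))[0]; fb=tf(T,(-.055,.0,.061))[0]
tins=[(st,(0,0,1),.031,.11),(fb,T[:3,0],.031,.11)]
cv2.imwrite("pics/o1.png",overlay(cv2.imread("pics/scene0.png"),"scene",T,p[3],0,tins=tins,sc=3,roi=(210,190,460,390)))
cv2.imwrite("pics/o2.png",overlay(cv2.imread("pics/side0.png"),"side",T,p[3],0,tins=tins,sc=4,roi=(210,165,410,315)))
cv2.imwrite("pics/o3.png",overlay(cv2.imread("pics/wrist0.png"),"wrist",T,p[3],0,W=W0,tins=tins,sc=1.5,roi=(120,0,640,360)))
E
```

```text
(no output)
```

View pics/o1.png

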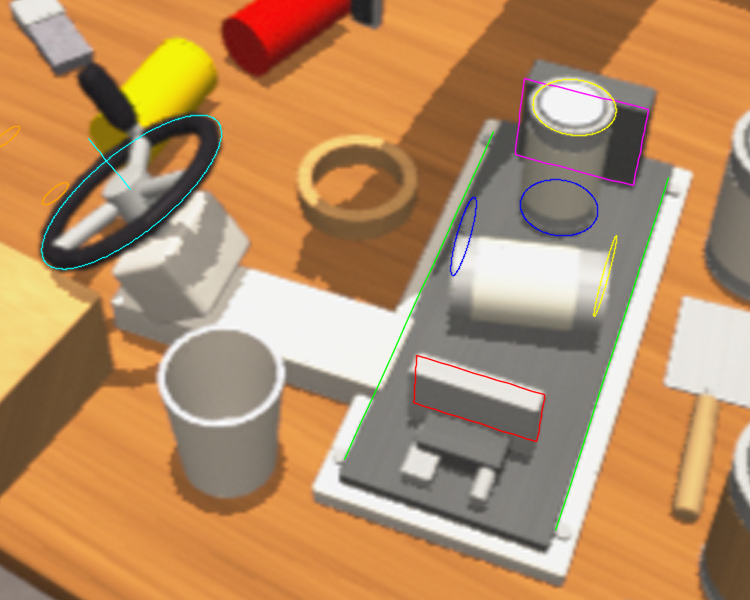

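View pics/o2.png

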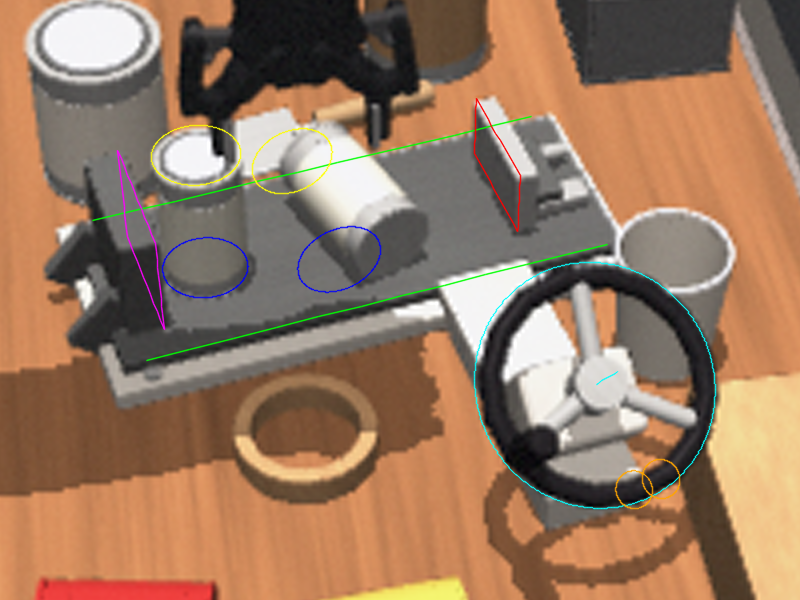

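View pics/o3.png

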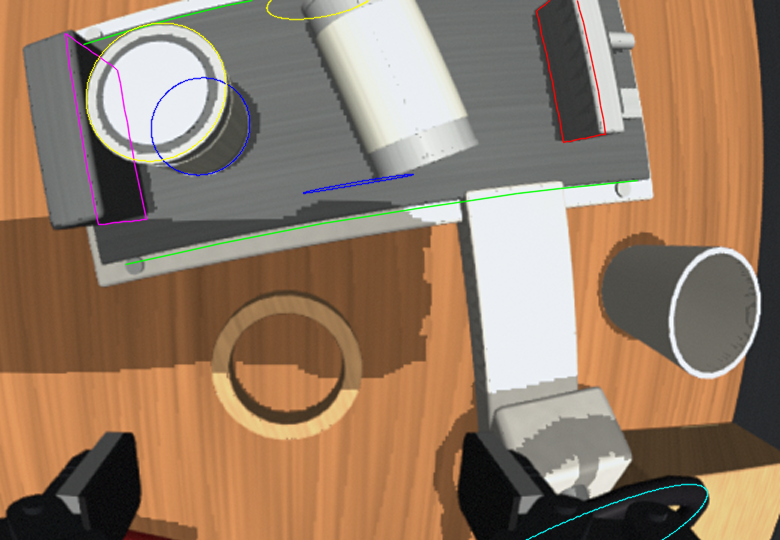

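```bash
cat > fit1.py <<'E'
from ov import *
from scipy.optimize import least_squares
W0=tool_T([0.5498,0,0.2306],[179.6495,89.923,179.6482])
g1=lambda p:np.array(p)/3+[210-.5,190-.5]
g2=lambda p:np.array(p)/4+[210-.5,165-.5]
g3=lambda p:np.array(p)/1.5+[120-.5,-.5]
G={"scene":g1,"side":g2,"wrist":g3}
def res(p):
    T=clamp_T(*p[:3]);s=p[3];th=p[6]
    j=-.155+s;r=[]
    for c,px,P in [("scene",(416,355),(-.045,j,.09)),("scene",(546,393),(.045,j,.09)),
        ("side",(475,104),(.045,j,.09)),("side",(519,173),(-.045,j,.09)),("side",(521,230),(-.045,j,.035)),("side",(475,160),(.045,j,.035)),
        ("wrist",(606,132),(-.045,j,.09)),("wrist",(566,141),(-.045,j,.035)),
        ("side",(599,386),HUB),("scene",(134,192),HUB),
        ("scene",(110,97),grip(th,p[4])),("side",(533,443),grip(th,.072)),
        ("side",(118,151),(.05,.13,p[5])),("side",(160,238),(-.05,.13,p[5])),("side",(163,327),(-.05,.13,.03)),("wrist",(102,219),(-.05,.13,p[5])),("wrist",(149,213),(-.05,.13,.03)),("scene",(648,108),(.05,.13,p[5]))]:
        r+=list((proj(c,tf(T,P),W0)-G[c](px))[0])
    for c,a,b,x in [("scene",(672,165),(549,540),.075),("scene",(498,125),(342,470),-.075),("side",(440,288),(610,243),-.075)]:
        q=proj(c,tf(T,[(x,.1,.03),(x,-.15,.03)]));d=q[1]-q[0];nrm=np.array([-d[1],d[0]])/np.hypot(*d)
        r+=[(G[c](a)-q[0])@nrm,(G[c](b)-q[0])@nrm]
    return np.array(r)
b=least_squares(res,list(np.load("clamp.npy")[:4])+[.046,.115,.8],x_scale=[.1,.1,30,.1,.1,.1,1],loss='soft_l1')
print(b.cost,b.x.round(4));print(b.fun.round(1))
np.save("clamp.npy",b.x);p=b.x;T=clamp_T(*p[:3])
# tin
S=[("scene",x) for x in [(462,237),(448,275),(535,240),(530,325),(613,290),(455,312),(600,328)]]+\
  [("wrist",x) for x in [(345,100),(378,178),(428,80),(478,145),(313,20),(430,167)]]+\
  [("side",x) for x in [(428,222),(375,282),(281,160),(322,122),(380,170),(330,235),(420,255)]]
def rt(q):
    a=np.radians(q[2]);ax=np.array([np.cos(a),np.sin(a),0]);B=np.array([q[0],q[1],.061])-ax*.055
    c=np.vstack(cyl(B,ax,.031,.11,60));out=[]
    H={n:cv2.convexHull(proj(n,c,W0).astype(np.float32)) for n in G}
    return [cv2.pointPolygonTest(H[n],tuple(map(float,G[n](x))),True) for n,x in S]
c=tf(T,(0,0,0))[0]
t=least_squares(rt,[c[0],c[1],110],x_scale=[.1,.1,30],diff_step=1e-3,loss='soft_l1')
print(t.x.round(4),np.round(t.fun,1)); np.save("tin.npy",t.x)
print("clamp-frame tin centre",(np.linalg.inv(T)@[t.x[0],t.x[1],.061,1]).round(4),"rel yaw",t.x[2]-p[2])
q=t.x;ax=np.array([np.cos(np.radians(q[2])),np.sin(np.radians(q[2])),0]);fb=np.array([q[0],q[1],.061])-ax*.055
# standing
def rs(q):
    r=[]
    for n,x in [("scene",(573,105)),("side",(197,158)),("wrist",(158,93))]:
        r+=list((proj(n,[q[0],q[1],.14],W0)-G[n](x))[0])
    return r
u=least_squares(rs,tf(T,(0,.085,0))[0][:2]);print(u.x,np.round(u.fun,1),(np.linalg.inv(T)@[u.x[0],u.x[1],.03,1]).round(4))
tins=[((*u.x,.03),(0,0,1),.031,.11),(fb,ax,.031,.11)]
cv2.imwrite("pics/o4.png",overlay(cv2.imread("pics/scene0.png"),"scene",T,p[3],p[6],tins=tins,sc=3,roi=(210,190,460,390),stopz=p[5]))
cv2.imwrite("pics/o5.png",overlay(cv2.imread("pics/side0.png"),"side",T,p[3],p[6],tins=tins,sc=4,roi=(210,165,410,315),stopz=p[5]))
cv2.imwrite("pics/o6.png",overlay(cv2.imread("pics/wrist0.png"),"wrist",T,p[3],p[6],W=W0,tins=tins,sc=1.5,roi=(120,0,640,360),stopz=p[5]))
for th in [p[6]]: print("grip world",tf(T,grip(th)), "axis",T[:3,:3]@AX,"hub",tf(T,HUB))
E
python3 fit1.py
```

```text
11.806533827752796 [5.744000e-01 1.354000e-01 1.003189e+02 1.550000e-02 4.380000e-02
 1.155000e-01 1.150100e+00]
[ 0.1  0.3 -0.5  1.   0.5 -1.7  0.4  0.4 -0.7 -0.   0.1 -1.9  0.1  0.4
 -1.4  0.1 -0.5 -0.9 -1.3 -0.6 -0.1  0.   2.2 -1.5  0.6 -1.  -0.6  0.3
  0.8 -0.3 -0.2  0.  -0.3  1.5  0.7  1.2  1.   1.   0.1 -0.8  0.8  0.1]
[  0.6019   0.1429 109.8541] [ 1.  -0.5 -1.7  1.6 -2.9  1.8 -0.5  1.2  1.5 14.6 -0.8  0.4 -1.9 -0.2
 -1.4 -0.4  0.7  1.4 -0.  -0.8]
clamp-frame tin centre [ 0.0024 -0.0285  0.061   1.    ] rel yaw 9.53523251389467
[0.49025174 0.11653483] [-0.6  0.7  0.4 -0.6 -0.3 -0. ] [-0.0035  0.0861  0.03    1.    ]
grip world [[ 0.66729023 -0.18353741  0.14581427]] axis [ 0.10274288 -0.56429941  0.81915204] hub [[ 0.72290742 -0.12210864  0.125     ]]
```

View pics/o4.png

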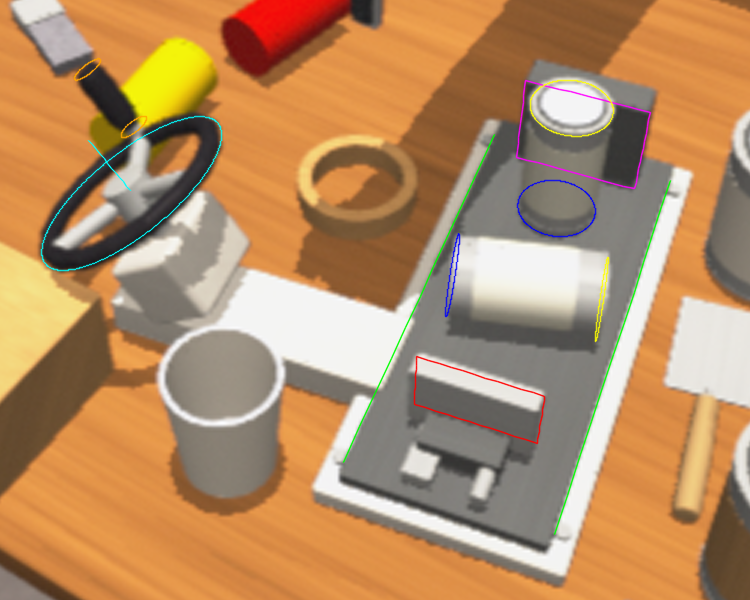

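View pics/o5.png

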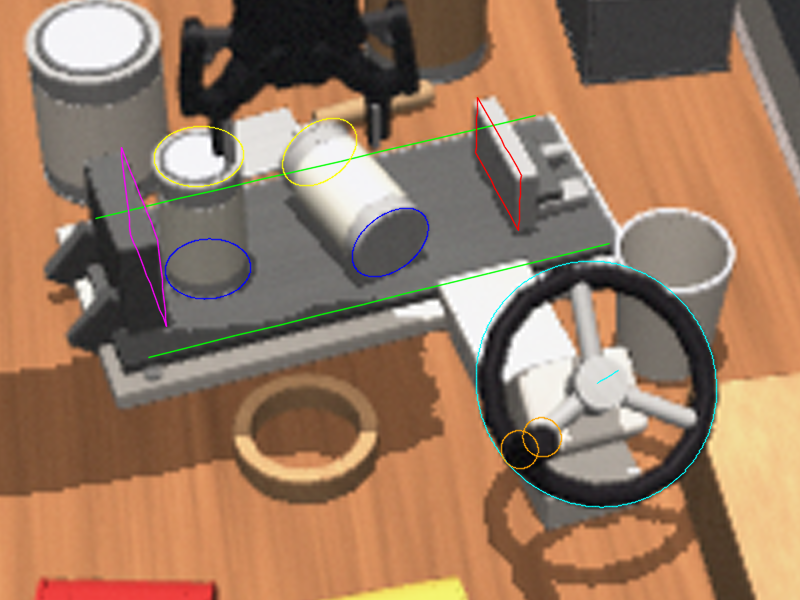

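View pics/o6.png

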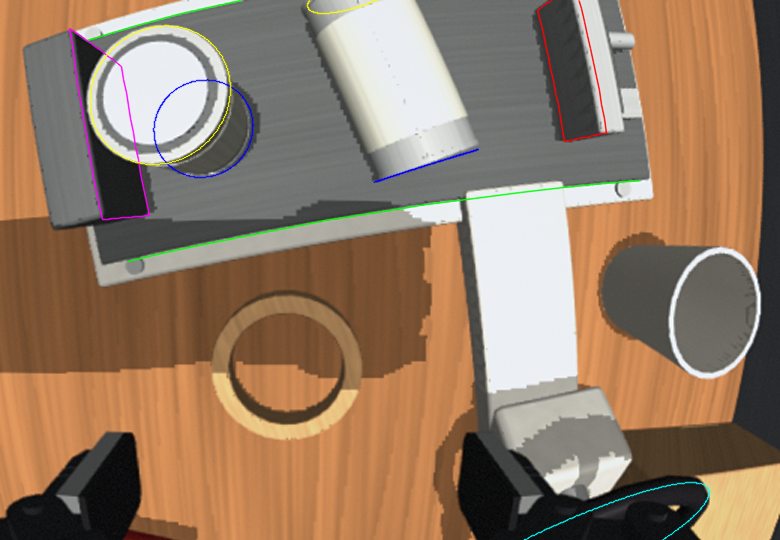

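```bash
python3 - <<'E'
from h import *
from scipy.optimize import least_squares
p=np.load("clamp.npy");T=clamp_T(*p[:3])
def tri(z,**px):
    f=lambda q:np.concatenate([(proj(n,[q[0],q[1],z])-np.array(v))[0] for n,v in px.items()])
    s=least_squares(f,[.5,.1]);print(s.x.round(3),s.fun.round(1),(np.linalg.inv(T)@[*s.x,0,1])[:2].round(3))
tri(.125,scene=(476,241),side=(234,175))
tri(.125,scene=(482,349),side=(316,146))
tri(.1,scene=(284,316),side=(379,228))
tri(.0125,scene=(329,251),side=(286,274))
E
```

```text
[0.431 0.275] [-0.4 -0.7  0.3 -1.4] [0.163 0.116]
[0.695 0.379] [-0.2 -0.6  0.5 -1.6] [ 0.218 -0.162]
[0.81  0.018] [-1.  -0.7 -0.4 -2.2] [-0.158 -0.211]
[ 0.54  -0.041] [-0.5  0.5 -0.7 -0.3] [-0.167  0.066]
```

```bash
cat > plan.py <<'E'
from h import *
from workcell import sensors
from scipy.spatial.transform import Slerp
def cur():
    o=sensors.get_obs(); return tool_T(o["ee_pos"],o["tcp_rot"])
def lean(center,az_n,tilt,back=0.):
    """tool z horizontal at azimuth az_n; tilt>0: wrist leans away from +a (a = n+90deg). grasp pt at center"""
    r=np.radians(az_n);n=np.array([np.cos(r),np.sin(r),0]);a=np.array([-np.sin(r),np.cos(r),0])
    t=np.radians(tilt);x=-np.cos(t)*np.array([0,0,1])+np.sin(t)*a
    T=np.eye(4);T[:3,0]=x;T[:3,2]=n;T[:3,1]=np.cross(n,x);T[:3,3]=np.array(center)+(.019-back)*x;return T
def rows(A,B,N,op,rt=.1,rp=.5,show=True):
    """N steps A->B, rounded with feedback"""
    s=Slerp([0,1],R.from_matrix([A[:3,:3],B[:3,:3]]));c=A.copy();out=[]
    for i in range(1,N+1):
        G=np.eye(4);G[:3,:3]=s(i/N).as_matrix();G[:3,3]=A[:3,3]+(B[:3,3]-A[:3,3])*i/N
        D=np.linalg.inv(c)@G
        w=np.round(np.degrees(R.from_matrix(D[:3,:3]).as_rotvec())/rt)*rt;t=np.round(D[:3,3]*1000/rp)*rp
        M=np.eye(4);M[:3,:3]=R.from_rotvec(np.radians(w)).as_matrix();M[:3,3]=t/1000;c=c@M
        out.append([round(float(v),1)+0. for v in (*w,*t)]+[op])
    if show: print("["+",\n".join(str(r) for r in out)+"]")
    return c
def cmp(A,B):
    D=np.linalg.inv(A)@B;print("err mm",(D[:3,3]*1000).round(1),"deg",np.degrees(R.from_matrix(D[:3,:3]).as_rotvec()).round(2))
E
python3 - <<'E'
from plan import *
t=np.load("tin.npy");A=cur();P=lean((t[0],t[1],.061),t[2]-90,-40,.1)
print(A.round(3),P.round(3))
rows(A,P,8,100,rt=.5)
E
```

```text
[[-0.001 -0.     1.     0.55 ]
 [ 0.     1.     0.     0.   ]
 [-1.     0.    -0.001  0.231]
 [ 0.     0.     0.     1.   ]] [[ 0.218 -0.26   0.941  0.584]
 [-0.605  0.721  0.34   0.192]
 [-0.766 -0.643  0.     0.123]
 [ 0.     0.     0.     1.   ]]
[[-2.5, -1.0, -5.0, 13.5, 24.0, 4.5, 100],
[-2.5, -0.5, -5.0, 11.5, 25.0, 5.0, 100],
[-2.0, -1.0, -5.0, 9.0, 25.5, 6.0, 100],
[-2.5, -1.0, -5.0, 7.5, 26.0, 7.0, 100],
[-2.5, -1.0, -5.0, 5.0, 26.0, 8.0, 100],
[-2.0, -0.5, -4.5, 2.5, 26.0, 9.0, 100],
[-2.5, -1.0, -5.0, 1.0, 26.0, 10.0, 100],
[-2.5, -1.0, -5.0, -1.5, 25.5, 11.0, 100]]
```

carry_out(increments=[[-2.5, -1, -5, 13.5, 24, 4.5, 100], [-2.5, -0.5, -5, 11.5, 25, 5, 100], [-2, -1, -5, 9, 25.5, 6, 100], [-2.5, -1, -5, 7.5, 26, 7, 100], [-2.5, -1, -5, 5, 26, 8, 100], [-2, -0.5, -4.5, 2.5, 26, 9, 100], [-2.5, -1, -5, 1, 26, 10, 100], [-2.5, -1, -5, -1.5, 25.5, 11, 100], [0, 0, 0, 0, 0, 0, 100]])

```text
time: 1.27
ee_pos: [0.5833, 0.1936, 0.1206]
tcp_rot: [-90.4, 50.0, -70.2]
wrist_force: [0.8, 0.3, -1.1]
opening: 0.0852
```

```bash
python3 - <<'E'
from plan import *
o=sensors.get_obs();A=cur();print(o["time"],o["q"].round(2),o["ee_pos"].round(4),o["tcp_rot"].round(2))
t=np.load("tin.npy");P=lean((t[0],t[1],.061),t[2]-90,-40,.1);cmp(A,P)
im=vision.camera("wrist")[:,:,::-1].copy()
q=t;ax=np.array([np.cos(np.radians(q[2])),np.sin(np.radians(q[2])),0]);B=np.array([q[0],q[1],.061])-ax*.055
for c,col in zip(cyl(B,ax,.031,.11),[(255,0,0),(0,255,255)]): cv2.polylines(im,[proj("wrist",c,A).round().astype(int)],1,col,1)
cv2.imwrite("pics/w1.png",im)
E
```

```text
1.275 [ 35.06  21.36   9.49  90.61 -38.31 109.25] [0.5833 0.1936 0.1206] [-90.4   50.01 -70.23]
err mm [-0.6 -3.   0.3] deg [ 0.33 -0.05 -0.01]
```

View pics/w1.png

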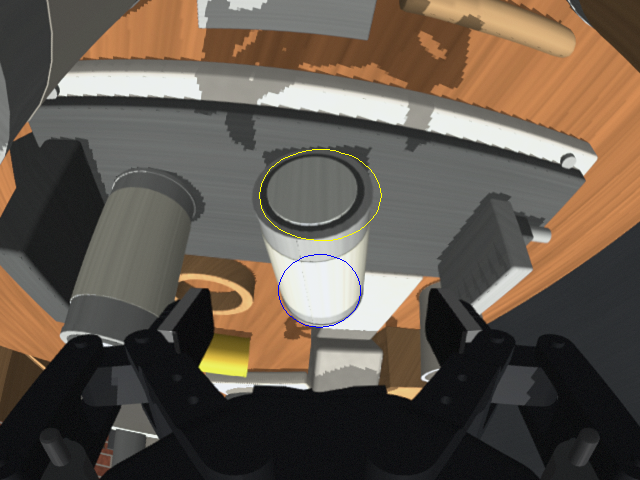

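The wrist view shows the lid with its dark groove at about (314,195), so this is the right tin. Its axis is about 2° off my fit. I'll correct that and close in.

```bash
python3 - <<'E'
from plan import *
t=np.load("tin.npy");n=np.array([np.cos(np.radians(t[2]-90)),np.sin(np.radians(t[2]-90))])
t[:2]-=.002*n;t[2]+=2;np.save("tin2.npy",t)
rows(cur(),lean((t[0],t[1],.061),t[2]-90,-40,0),5,100)
E
```

```text
[[-0.3, -0.3, 0.0, 20.0, -0.5, -0.5, 100],
[-0.2, -0.2, 0.0, 20.0, 0.0, 0.0, 100],
[-0.3, -0.3, -0.1, 20.0, -0.5, -0.5, 100],
[-0.3, -0.2, 0.0, 20.0, 0.0, -0.5, 100],
[-0.3, -0.3, 0.0, 20.0, 0.0, -1.0, 100]]
```

carry_out(increments=[[-0.3, -0.3, 0, 20, -0.5, -0.5, 100], [-0.2, -0.2, 0, 20, 0, 0, 100], [-0.3, -0.3, 0, 20, -0.5, -0.5, 100], [-0.3, -0.2, 0, 20, 0, -0.5, 100], [-0.3, -0.3, 0, 20, 0, -1, 100], [0, 0, 0, 3, 0, 0, 60], [0, 0, 0, 0, 0, 0, 50], [0, 0, 0, 0, 0, 0, 50], [0, 0, 0, 0, 0, 0, 50], [0, 0, 0, 0, 0, 0, 50]], squeeze=50)

```text
time: 2.58
ee_pos: [0.6061, 0.1285, 0.0465]
tcp_rot: [-89.7, 50.0, -68.0]
wrist_force: [-1.0, -2.5, 5.8]
opening: 0.0608
```

```bash
python3 - <<'E'
from plan import *
o=sensors.get_obs();A=cur();print(o["time"],o["q"].round(2),o["ee_pos"].round(4),o["tcp_rot"].round(2),o["opening"],o["wrist_force"])
t=np.load("tin2.npy");cmp(A,lean((t[0],t[1],.061),t[2]-90,-40,0))
cv2.imwrite("pics/w2.png",vision.camera("wrist")[:,:,::-1])
E
```

```text
2.575 [ 29.02  18.23  -2.57  75.02 -39.6   99.39] [0.6061 0.1285 0.0465] [-89.69  50.05 -67.96] 0.06082803173694967 [-1.01396693 -2.53962626  5.83742569]
err mm [-1.7  2.2 -0.5] deg [-0.17  0.12 -0.05]
```

View pics/w2.png

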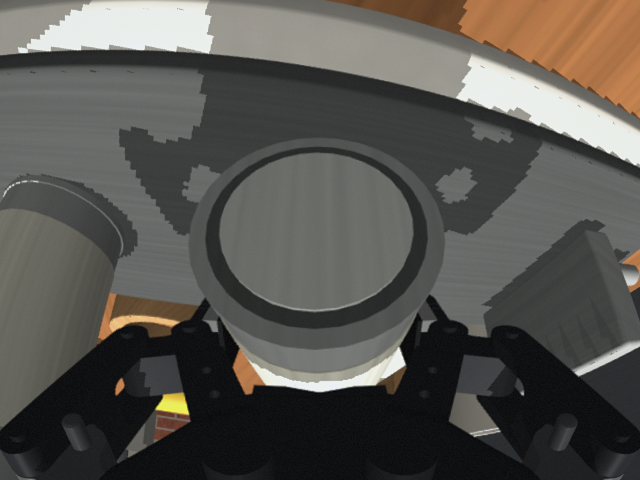

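```bash
python3 - <<'E'
from plan import *
t=np.load("tin2.npy");A=cur();p=np.load("clamp.npy");C_=clamp_T(*p[:3])
U=A.copy();U[2,3]+=.075
c=rows(A,U,3,50);
tgt=tf(C_,(0,-.035,.15))[0];print(tgt)
M=lean(tgt,8,50,0)
c=rows(c,M,11,50);cmp(c,M)
E
```

```text
[[0.0, 0.0, 0.0, -19.0, -16.0, 0.0, 50],
[0.0, 0.0, 0.0, -19.5, -16.0, 0.0, 50],
[0.0, 0.0, 0.0, -19.0, -16.0, 0.5, 50]]
[0.60880324 0.1417194  0.15      ]
[[1.4, -0.1, 8.1, -2.5, 1.0, 1.0, 50],
[1.4, -0.1, 8.2, -2.5, 1.0, 1.0, 50],
[1.4, -0.1, 8.1, -2.5, 1.5, 1.0, 50],
[1.4, -0.1, 8.1, -2.0, 2.0, 0.5, 50],
[1.3, -0.1, 8.2, -1.5, 2.0, 1.0, 50],
[1.4, -0.1, 8.1, -1.5, 2.5, 1.0, 50],
[1.4, -0.1, 8.1, -1.0, 2.5, 0.5, 50],
[1.4, -0.1, 8.2, -0.5, 3.0, 0.5, 50],
[1.4, -0.1, 8.1, -0.5, 3.0, 1.0, 50],
[1.4, -0.1, 8.1, 0.0, 2.5, 0.5, 50],
[1.4, -0.1, 8.2, 0.5, 3.0, 0.5, 50]]
err mm [ 0.1 -0.1 -0.2] deg [-0.03 -0.02 -0.05]
```

carry_out(increments=[[0, 0, 0, -19, -16, 0, 50], [0, 0, 0, -19.5, -16, 0, 50], [0, 0, 0, -19, -16, 0.5, 50], [0, 0, 0, 0, 0, 0, 50]])

```text
time: 3.12
ee_pos: [0.6067, 0.1295, 0.1217]
tcp_rot: [-89.5, 50.2, -67.8]
wrist_force: [-0.5, 0.1, -4.1]
opening: 0.0611
```

carry_out(increments=[[1.4, -0.1, 8.1, -2.5, 1, 1, 50], [1.4, -0.1, 8.2, -2.5, 1, 1, 50], [1.4, -0.1, 8.1, -2.5, 1.5, 1, 50], [1.4, -0.1, 8.1, -2, 2, 0.5, 50], [1.3, -0.1, 8.2, -1.5, 2, 1, 50], [1.4, -0.1, 8.1, -1.5, 2.5, 1, 50], [1.4, -0.1, 8.1, -1, 2.5, 0.5, 50], [1.4, -0.1, 8.2, -0.5, 3, 0.5, 50], [1.4, -0.1, 8.1, -0.5, 3, 1, 50], [1.4, -0.1, 8.1, 0, 2.5, 0.5, 50], [1.4, -0.1, 8.2, 0.5, 3, 0.5, 50], [0, 0, 0, 0, 0, 0, 50]])

```text
time: 4.62
ee_pos: [0.6061, 0.1547, 0.1327]
tcp_rot: [90.6, 39.9, 98.3]
wrist_force: [-0.1, 0.7, -3.2]
opening: 0.0607
```

```bash
python3 - <<'E'
from plan import *
o=sensors.get_obs();A=cur();print(o["time"],o["q"].round(2),o["ee_pos"].round(4),o["tcp_rot"].round(2),o["opening"],o["wrist_force"])
p=np.load("clamp.npy");C_=clamp_T(*p[:3]);M=lean(tf(C_,(0,-.035,.15))[0],8,50,0);cmp(A,M)
for n in ["side","scene"]: 
    im=vision.camera(n)[:,:,::-1]
    im=im[90:330,170:450] if n=="side" else im[150:390,200:480]
    cv2.imwrite(f"pics/{n}3.png",cv2.resize(im,None,fx=2.4,fy=2.4,interpolation=2))
E
```

```text
4.625 [-5.51 23.56  9.54 91.88 48.13 69.68] [0.6061 0.1547 0.1327] [90.61 39.93 98.28] 0.06074458367291418 [-0.06795095  0.65019953 -3.22804769]
err mm [-2.3  4.7  0.9] deg [-0.43 -0.21 -0.07]
```

View pics/side3.png

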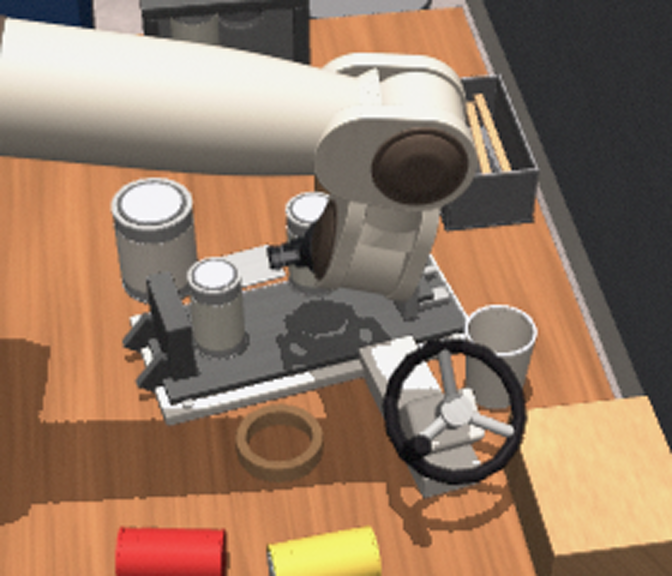

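View pics/scene3.png

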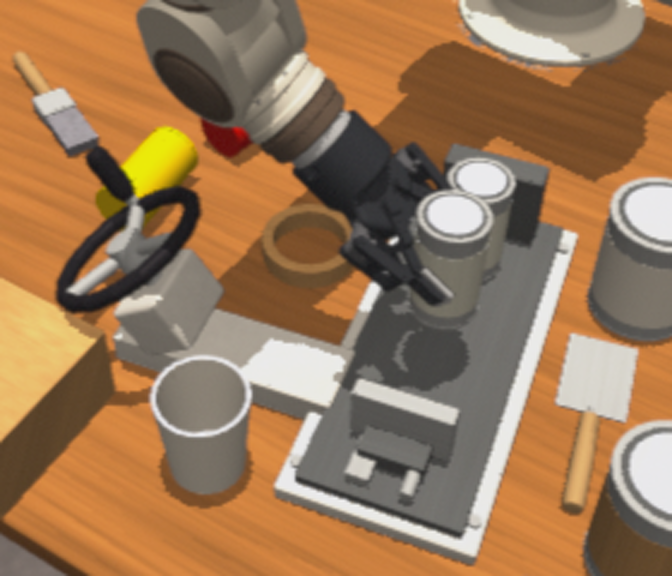

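The tin is upright in the gripper: scene crop lid at (455,215), clear of the standing tin at (480,180). Lowering it now.

```bash
python3 - <<'E'
from plan import *
p=np.load("clamp.npy");C_=clamp_T(*p[:3]);M=lean(tf(C_,(0,-.035,.095))[0],8,50,0)
c=rows(cur(),M,4,50)
M2=M.copy();M2[2,3]-=.002;rows(M,M2,1,50,rp=.1)
E
```

```text
[[0.0, 0.0, 0.0, 8.5, -10.0, 0.0, 50],
[-0.1, -0.1, 0.0, 8.5, -10.0, 0.0, 50],
[0.0, 0.0, 0.1, 8.5, -10.0, 0.0, 50],
[0.0, 0.0, 0.0, 8.5, -10.5, 0.5, 50]]
[[0.0, 0.0, 0.0, 1.3, -1.5, 0.0, 50]]
```

carry_out(increments=[[0, 0, 0, 8.5, -10, 0, 50], [-0.2, -0.1, 0, 8.5, -10, 0, 50], [-0.2, -0.1, 0, 8.5, -10, 0, 50], [0, 0, 0, 8.5, -10.5, 0.5, 50], [0, 0, 0, 0, 0, 0, 50]])

```text
time: 5.35
ee_pos: [0.6067, 0.1562, 0.0825]
tcp_rot: [89.7, 39.9, 97.9]
wrist_force: [0.3, -0.1, -3.6]
opening: 0.0608
```

carry_out(increments=[[0, 0, 0, 1.3, -1.5, 0, 50], [0, 0, 0, 1.3, -1.5, 0, 50]])

```text
time: 5.6
ee_pos: [0.6076, 0.1562, 0.0805]
tcp_rot: [89.5, 39.9, 97.8]
wrist_force: [0.1, 0.3, -3.5]
opening: 0.0612
```

carry_out(increments=[[0, 0, 0, 1.3, -1.5, 0, 50], [0, 0, 0, 0.6, -0.8, 0, 50], [0, 0, 0, 0.6, -0.8, 0, 50]])

```text
time: 5.98
ee_pos: [0.6074, 0.1561, 0.0762]
tcp_rot: [89.5, 39.9, 97.8]
wrist_force: [-0.9, 0.4, -3.7]
opening: 0.0608
```

```bash
python3 - <<'E'
from plan import *
o=sensors.get_obs();print(o["wrist_force"],o["torque"])
for n in ["scene"]: 
    im=vision.camera(n)[:,:,::-1][200:360,300:460]
    cv2.imwrite(f"pics/{n}4.png",cv2.resize(im,None,fx=3.7,fy=3.7,interpolation=2))
E
```

```text
[-0.93810714  0.36108573 -3.74215041] [-1.14774598 -0.16629488  0.02674789]
```

View pics/scene4.png

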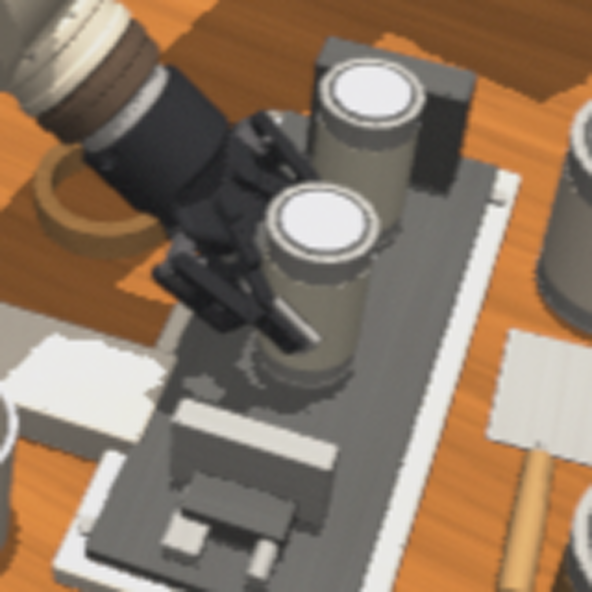

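carry_out(increments=[[0, 0, 0, 0.6, -0.8, 0, 50], [0, 0, 0, 0.6, -0.8, 0, 50]])

```text
time: 6.28
ee_pos: [0.6074, 0.156, 0.0741]
tcp_rot: [89.6, 39.9, 97.8]
wrist_force: [0.7, -0.1, -3.9]
opening: 0.061
```

carry_out(increments=[[0, 0, 0, 0.6, -0.8, 0, 50], [0, 0, 0, 0.6, -0.8, 0, 50]])

```text
time: 6.52
ee_pos: [0.6074, 0.156, 0.0721]
tcp_rot: [89.6, 39.9, 97.8]
wrist_force: [-0.1, 0.2, -2.5]
opening: 0.0605
```

carry_out(increments=[[0, 0, 0, 0.6, -0.8, 0, 50]])

```text
time: 6.65
ee_pos: [0.6074, 0.1559, 0.0711]
tcp_rot: [89.6, 39.9, 97.8]
wrist_force: [-0.2, 0.0, -3.5]
opening: 0.0608
```

carry_out(increments=[[0, 0, 0, 0.6, -0.8, 0, 50], [0, 0, 0, 0, 0, 0, 50]])

```text
time: 6.9
ee_pos: [0.6074, 0.1559, 0.0701]
tcp_rot: [89.6, 39.9, 97.8]
wrist_force: [0.2, -0.7, -3.9]
opening: 0.0607
```

carry_out(increments=[[0, 0, 0, 0.6, -0.8, 0, 50], [0, 0, 0, 0, 0, 0, 50]])

```text
time: 7.15
ee_pos: [0.6075, 0.1558, 0.0693]
tcp_rot: [89.5, 39.9, 97.8]
wrist_force: [0.0, 0.1, -3.1]
opening: 0.0607
```

carry_out(increments=[[0, 0, 0, 0.6, -0.8, 0, 50], [0, 0, 0, 0.6, -0.8, 0, 50]])

```text
time: 7.4
ee_pos: [0.6076, 0.1559, 0.0691]
tcp_rot: [89.5, 39.8, 97.7]
wrist_force: [-5.5, -3.3, 14.0]
opening: 0.0608
```

carry_out(increments=[[0, 0, 0, 0.6, -0.8, 0, 50], [0, 0, 0, 0.6, -0.8, 0, 50]])

```text
time: 7.65
ee_pos: [0.6077, 0.1559, 0.069]
tcp_rot: [89.5, 39.7, 97.6]
wrist_force: [-9.2, -7.1, 26.9]
opening: 0.0609
```

```bash
python3 - <<'E'
from plan import *
o=sensors.get_obs();print(o["wrist_force"],o["torque"])
for n,r in [("scene",(200,360,300,460)),("side",(150,290,220,380))]: 
    im=vision.camera(n)[:,:,::-1][r[0]:r[1],r[2]:r[3]]
    cv2.imwrite(f"pics/{n}5.png",cv2.resize(im,None,fx=3.7,fy=3.7,interpolation=2))
E
```

```text
[-9.20629295 -7.13625704 26.85443727] [1.98563046 2.81618705 1.8299805 ]
```

View pics/scene5.png

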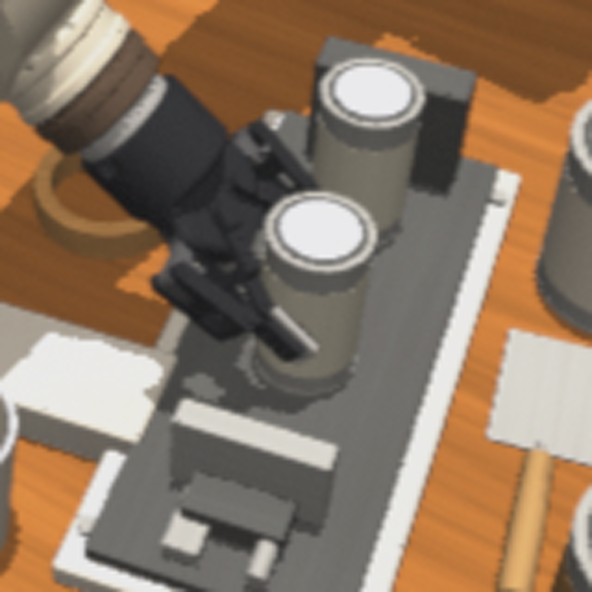

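carry_out(increments=[[0, 0, 0, -0.8, 1, 0, 50], [0, 0, 0, -0.8, 1, 0, 50], [0, 0, 0, 0, 0, 0, 50]])

```text
time: 8.12
ee_pos: [0.6076, 0.1558, 0.0691]
tcp_rot: [89.5, 39.9, 97.7]
wrist_force: [-3.0, -1.7, 8.7]
opening: 0.0607
```

carry_out(increments=[[0, 0, 0, -0.3, 0.4, 0, 72], [0, 0, 0, 0, 0, 0, 80], [0, 0, 0, 0, 0, 0, 90], [0, 0, 0, 0, 0, 0, 100], [0, 0, 0, 0, 0, 0, 100]])

```text
time: 8.75
ee_pos: [0.6074, 0.1556, 0.0681]
tcp_rot: [89.6, 39.9, 97.8]
wrist_force: [0.2, 1.0, -0.2]
opening: 0.0853
```

```bash
python3 - <<'E'
from plan import *
o=sensors.get_obs();print(o["wrist_force"],o["torque"],o["opening"])
for n,r in [("scene",(200,360,300,460)),("wrist",(0,480,0,640))]: 
    im=vision.camera(n)[:,:,::-1][r[0]:r[1],r[2]:r[3]]
    cv2.imwrite(f"pics/{n}6.png",cv2.resize(im,None,fx=3.7,fy=3.7,interpolation=2) if n=="scene" else im)
E
```

```text
[ 0.18456442  1.02064888 -0.22069905] [-0.68143734 -0.10059088  0.01936858] 0.08526396811970807
```

View pics/scene6.png

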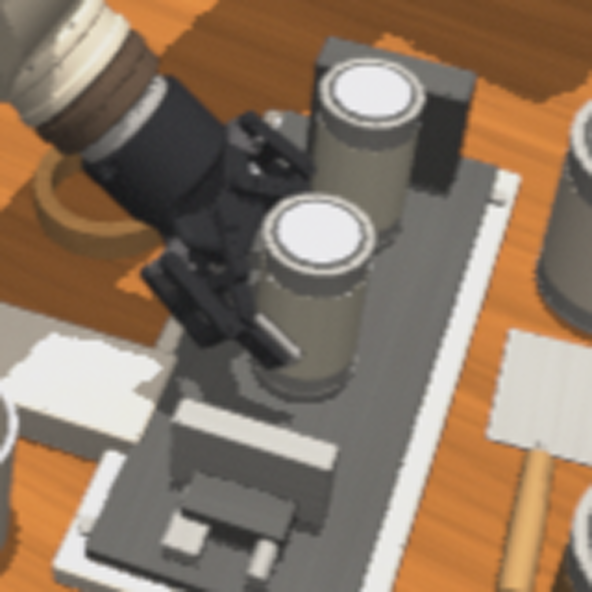

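View pics/wrist6.png

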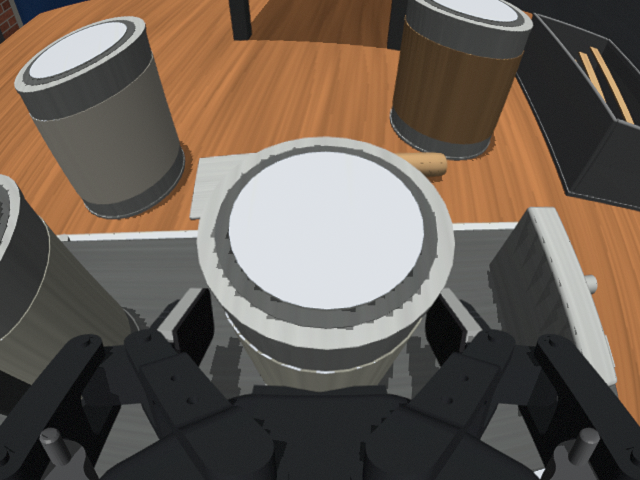

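The tin stands upright and free: wrist picture lid at (325,235), pads clear on both sides. Retreating along the tool axis.

```bash
python3 -c "
from plan import *
o=sensors.get_obs();print(o['q'].round(3).tolist(),o['ee_pos'].round(5).tolist(),o['tcp_rot'].round(3).tolist())"
```

```text
[-5.459, 25.374, 4.703, 84.657, 48.284, 69.398] [0.60745, 0.15566, 0.06814] [89.56, 39.924, 97.801]
```

carry_out(increments=[[0, 0, 0, -15, 0, 0, 100], [0, 0, 0, -30, 0, 0, 100], [0, 0, 0, -35, 0, 0, 100], [0, 0, 0, -35, 0, 0, 100], [0, 0, 0, 0, 0, 0, 100]])

```text
time: 9.48
ee_pos: [0.6205, 0.0666, 0.1434]
tcp_rot: [89.4, 40.0, 97.6]
wrist_force: [0.6, -0.0, 0.3]
opening: 0.0852
```

```bash
python3 -c "
from plan import *
o=sensors.get_obs();print(o['q'].round(3).tolist(),o['ee_pos'].round(5).tolist(),o['tcp_rot'].round(3).tolist())"
cat > kin.py <<'E'
from h import *
import json
D=[([0.0001,5.0127,10.0343,95.0987,0.0005,90.0014],[0.5498,0,0.2306],[179.6495,89.923,179.6482]),
([35.06,21.36,9.49,90.61,-38.31,109.25],[.5833,.1936,.1206],[-90.4,50.01,-70.23]),
([29.02,18.23,-2.57,75.02,-39.6,99.39],[.6061,.1285,.0465],[-89.69,50.05,-67.96]),
([-5.51,23.56,9.54,91.88,48.13,69.68],[.6061,.1547,.1327],[90.61,39.93,98.28])]
ry=lambda a:R.from_euler('y',a,degrees=True).as_matrix()
rz=lambda a:R.from_euler('z',a,degrees=True).as_matrix()
rx=lambda a:R.from_euler('x',a,degrees=True).as_matrix()
def rot(q,s5=1,s6=1,c=0): return rz(q[0])@ry(q[1]-q[2]+q[3])@rz(s5*q[4])@rx(s6*q[5]+c)
E
python3 - <<'E'
from kin import *
for s5 in(1,-1):
  for s6 in(1,-1):
    for c in(0,90,180,-90):
      e=[np.degrees(R.from_matrix(rot(q,s5,s6,c).T@tool_T(p,r)[:3,:3]).magnitude()).round(1) for q,p,r in D]
      if max(e)<20: print(s5,s6,c,e)
E
```

```text
[-13.002, 29.408, 18.09, 101.414, 45.854, 59.099] [0.62051, 0.06661, 0.14338] [89.378, 39.97, 97.557]
1 1 -90 [np.float64(0.0), np.float64(0.0), np.float64(0.0), np.float64(0.0)]
```

```bash
cat >> kin.py <<'E'
D+=[([-5.459,25.374,4.703,84.657,48.284,69.398],[.60745,.15566,.06814],[89.56,39.924,97.801]),
([-13.002,29.408,18.09,101.414,45.854,59.099],[.62051,.06661,.14338],[89.378,39.97,97.557])]
def fkR(q): return rot(q,1,1,-90)
def design(q):
    Q1=rz(q[0]);A=Q1@ry(q[1]);B=Q1@ry(q[1]-q[2]);Cc=Q1@ry(q[1]-q[2]+q[3]);E=Cc@rz(q[4])
    # unknowns: x0,y0(lateral),h, v1x,v1z,v2x,v2z,v3x,v3z,d
    return np.column_stack([Q1[:,0],Q1[:,1],Q1[:,2],A[:,0],A[:,2],B[:,0],B[:,2],Cc[:,0],Cc[:,2],E[:,0]])
def fitkin():
    M=np.vstack([design(q) for q,_,_ in D]);b=np.concatenate([p for _,p,_ in D])
    # mild ridge toward simple values
    lam=1e-3; x0=np.array([0,0,.3,0,.3,.3,0,0,0,.25])
    x=np.linalg.lstsq(np.vstack([M,lam*np.eye(10)]),np.concatenate([b,lam*x0]),rcond=None)[0]
    return x,(M@x-b)
def fk(q,x): 
    T=np.eye(4);T[:3,:3]=fkR(q);T[:3,3]=design(q)@x;return T
E
python3 - <<'E'
from kin import *
np.set_printoptions(precision=4,suppress=True)
x,r=fitkin();print(x,np.abs(r).max())
M=np.vstack([design(q) for q,_,_ in D]);print(np.linalg.svd(M)[1])
E
```

```text
[ 0.0001  0.      0.1598  0.0015  0.4188  0.5185  0.0365  0.143  -0.0011
  0.285 ] 5.213678110094211e-05
[5.2635 4.885  2.487  1.4057 0.2689 0.2651 0.2539 0.2523 0.0151 0.0151]
```

```bash
cat >> kin.py <<'E'
from scipy.optimize import least_squares
LO=np.array([-179.16,-48.56,-65.8,-126.05,-82.76,-180]);HI=np.array([179.16,103.87,70.77,130.52,87.17,180])
X,_=fitkin()
def ik(T,q0):
    f=lambda q:np.concatenate([(design(q)@X-T[:3,3])*10,R.from_matrix(fkR(q).T@T[:3,:3]).as_rotvec()*3])
    s=least_squares(f,np.clip(q0,LO+.1,HI-.1),bounds=(LO,HI),x_scale=30)
    return s.x,np.abs(s.fun[:3]).max()*100,np.degrees(np.abs(s.fun[3:]).max()/3) # mm,deg
p_=np.load("clamp.npy");CT=clamp_T(*p_[:3]);W=CT[:3,:3]
def gtool(th,psi,phi,h=.046,gap=.019,flip=1):
    g=tf(CT,grip(th,h))[0];ax=W@AX
    e=W@(np.cos(psi)*E0+np.sin(psi)*E1)*flip   # tool z
    x=R.from_rotvec(e*phi).apply(-ax)
    T=np.eye(4);T[:3,0]=x;T[:3,2]=e;T[:3,1]=np.cross(e,x);T[:3,3]=g+gap*x;return T
E
cat > srch.py <<'E'
from kin import *
q0=np.array(D[-1][0]);res=[]
ths=np.linspace(0,2*np.pi,9)[:-1]
for psi in np.radians(np.arange(0,360,30)):
  for phi in np.radians([-45,-30,-15,0,15,30,45]):
    q=q0.copy();w=0;mn=99;qs=[]
    for th in ths:
        T=gtool(th,psi,phi)
        q,e,d=ik(T,q if e_ok else q0) if (e_ok:=True) else None
        w=max(w,e+d);mn=min(mn,np.min(np.minimum(q-LO,HI-q)));qs.append(q)
        if w>1: break
    if w<1: res.append((mn,np.degrees(psi),np.degrees(phi),w,np.ptp(qs,axis=0).round(0),np.degrees(np.arccos(-gtool(0,psi,phi)[2,0]))))
res.sort(key=lambda r:-r[0])
for r in res[:25]: print(r)
E
time python3 srch.py
```

```text
(np.float64(50.85862697671591), np.float64(210.00000000000003), np.float64(-29.999999999999996), np.float64(7.852570754259072e-08), array([11., 19., 20.,  2.,  3., 12.]), np.float64(31.482403857251015))
(np.float64(49.832690035484916), np.float64(239.99999999999997), np.float64(-45.0), np.float64(2.361665017744156e-08), array([10., 18., 21.,  8.,  4., 10.]), np.float64(21.49174468266906))
(np.float64(42.463892181648994), np.float64(180.0), np.float64(-29.999999999999996), np.float64(1.0168838361017767e-08), array([11., 20., 19.,  4.,  2., 15.]), np.float64(44.81335459832554))
(np.float64(42.0041926520064), np.float64(210.00000000000003), np.float64(-45.0), np.float64(1.2150727948725964e-08), array([12., 19., 17.,  5.,  6., 11.]), np.float64(38.55429821737721))
(np.float64(38.53972033409466), np.float64(239.99999999999997), np.float64(-29.999999999999996), np.float64(2.5331497790105484e-09), array([10., 19., 25.,  6.,  2., 10.]), np.float64(16.709992830781378))
(np.float64(35.868395539154385), np.float64(180.0), np.float64(-45.0), np.float64(1.4612314245353613e-08), array([12., 20., 1
[... 2016 characters left out ...]
p.float64(2.796317570546215e-07), array([ 9., 26., 40., 14.,  0.,  9.]), np.float64(4.999999999999919))
(np.float64(2.2796734435734436), np.float64(0.0), np.float64(45.0), np.float64(1.7036883019807923e-08), array([12., 20., 15.,  7.,  5., 15.]), np.float64(54.60373986267208))
(np.float64(1.689443251962075e-08), np.float64(150.0), np.float64(-14.999999999999998), np.float64(0.20035247291621955), array([ 9., 30., 41., 12.,  3., 12.]), np.float64(44.1915134658095))
(np.float64(1.6893849874577427e-08), np.float64(330.0), np.float64(14.999999999999998), np.float64(0.20035247341383866), array([ 9., 30., 41., 12.,  3., 12.]), np.float64(44.1915134658095))
real	0m12.681s
user	0m10.466s
sys	0m0.219s
```

```bash
python3 - <<'E'
from kin import *
from plan import *
np.set_printoptions(precision=3,suppress=True)
A=cur();G=gtool(1.1,np.radians(210),np.radians(-30));P=G.copy();P[:3,3]-=.13*G[:3,0]
print(A,P)
print(ik(P,D[-1][0]))
V=A.copy();V[2,3]=.30;V[0,3]-=.06;V[1,3]-=.07
print(ik(V,D[-1][0]))
c=rows(A,V,5,100)
c=rows(c,P,10,100);cmp(c,P)
E
```

```text
[[-0.101 -0.095  0.99   0.621]
 [ 0.76   0.635  0.138  0.067]
 [-0.642  0.766  0.008  0.143]
 [ 0.     0.     0.     1.   ]] [[ 0.374 -0.853  0.365  0.628]
 [ 0.365  0.497  0.787 -0.226]
 [-0.853 -0.161  0.497  0.239]
 [ 0.     0.     0.     1.   ]]
(array([-32.361,  10.955,  12.751,  83.758,  30.541,  -2.45 ]), np.float64(8.132383655379272e-12), np.float64(6.024641933464065e-13))
(array([-20.466,  25.999,  29.907, 123.179,  42.573,  49.737]), np.float64(8.756790847996854e-07), np.float64(2.8783969540311084e-07))
[[0.0, 0.0, 0.0, -29.5, 16.5, -13.5, 100],
[0.0, 0.0, 0.0, -29.5, 16.0, -13.5, 100],
[0.0, 0.0, 0.0, -29.5, 16.5, -13.5, 100],
[0.0, 0.0, 0.0, -29.5, 16.0, -13.5, 100],
[0.0, 0.0, 0.0, -29.5, 16.5, -14.0, 100]]
[[-6.3, -0.7, -4.0, -13.5, -19.5, 3.5, 100],
[-6.3, -0.6, -3.9, -12.5, -21.0, 1.5, 100],
[-6.2, -0.7, -4.0, -11.0, -21.5, -0.5, 100],
[-6.3, -0.6, -3.9, -9.0, -22.0, -3.0, 100],
[-6.3, -0.7, -4.0, -8.0, -22.0, -5.5, 100],
[-6.2, -0.7, -4.0, -6.5, -22.0, -7.5, 100],
[-6.3, -0.6, -3.9, -5.0, -21.5, -10.0, 100],
[-6.3, -0.7, -4.0, -3.5, -20.5, -12.0, 100],
[-6.3, -0.7, -3.9, -2.5, -19.0, -14.5, 100],
[-6.2, -0.6, -4.0, -1.5, -18.0, -16.5, 100]]
err mm [0.2 0.2 0.2] deg [-0.04 -0.02  0.01]
```

carry_out(increments=[[0, 0, 0, -29.5, 16.5, -13.5, 100], [0, 0, 0, -29.5, 16, -13.5, 100], [0, 0, 0, -29.5, 16.5, -13.5, 100], [0, 0, 0, -29.5, 16, -13.5, 100], [0, 0, 0, -29.5, 16.5, -14, 100]])

```text
time: 10.1
ee_pos: [0.5593, -0.0013, 0.299]
tcp_rot: [89.6, 39.9, 97.9]
wrist_force: [0.3, -0.3, -0.2]
opening: 0.0852
```

carry_out(increments=[[-6.3, -0.7, -4, -13.5, -19.5, 3.5, 100], [-6.3, -0.6, -3.9, -12.5, -21, 1.5, 100], [-6.2, -0.7, -4, -11, -21.5, -0.5, 100], [-6.3, -0.6, -3.9, -9, -22, -3, 100], [-6.3, -0.7, -4, -8, -22, -5.5, 100], [-6.2, -0.7, -4, -6.5, -22, -7.5, 100], [-6.3, -0.6, -3.9, -5, -21.5, -10, 100], [-6.3, -0.7, -4, -3.5, -20.5, -12, 100], [-6.3, -0.7, -3.9, -2.5, -19, -14.5, 100], [-6.2, -0.6, -4, -1.5, -18, -16.5, 100], [0, 0, 0, 0, 0, 0, 100]])

```text
time: 11.48
ee_pos: [0.627, -0.2248, 0.2359]
tcp_rot: [-17.5, 58.6, 44.7]
wrist_force: [0.1, -0.2, -0.8]
opening: 0.0853
```

```bash
cat > look.py <<'E'
from kin import *
from plan import *
from ov import overlay
import sys
k=sys.argv[1];th=float(sys.argv[2]);travel=float(sys.argv[3])
o=sensors.get_obs();A=cur();print(o["time"],o["q"].round(1),o["wrist_force"].round(1))
im=vision.camera("wrist")[:,:,::-1].copy();cv2.imwrite(f"pics/{k}raw.png",im)
cv2.imwrite(f"pics/{k}.png",overlay(im,"wrist",CT,travel,th,W=A))
np.save(f"pics/{k}.npy",A)
G=gtool(th,np.radians(210),np.radians(-30));cmp(A,G)
E
python3 look.py w7 1.1 .0155
```

```text
11.475 [-32.3  10.9  12.4  83.7  30.5  -2.4] [ 0.1 -0.2 -0.8]
err mm [127.4  -2.4   0.5] deg [-0.11 -0.04 -0.22]
```

View pics/w7.png

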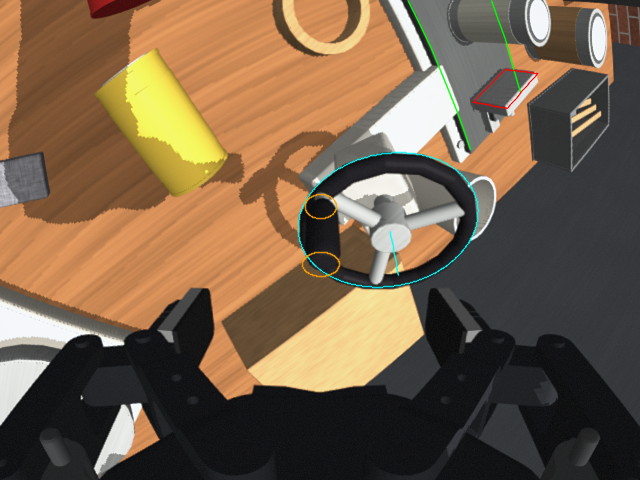

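The overlay fits: rim on the cyan ellipse, handle end at (322,263), which agrees with wheel angle about 1.1. Approaching the handle.

carry_out(increments=[[0, 0, 0, 30, -0.5, 0, 100], [0, 0, 0, 30, -0.5, 0, 100], [0, 0, 0, 25, -0.5, 0, 100], [0, 0, 0, 20, -0.5, 0.5, 100], [0, 0, 0, 0, 0, 0, 100]])

```text
time: 12.15
ee_pos: [0.6682, -0.1853, 0.1464]
tcp_rot: [-17.2, 58.7, 45.1]
wrist_force: [-0.0, 0.5, 0.5]
opening: 0.0855
```

```bash
python3 look.py w8 1.1 .0155
```

```text
12.15 [-27.2  12.2   4.   71.3  29.7   3.2] [-0.   0.5  0.5]
err mm [21.3 -1.  -1.3] deg [-0.09 -0.03 -0.43]
```

View pics/w8.png

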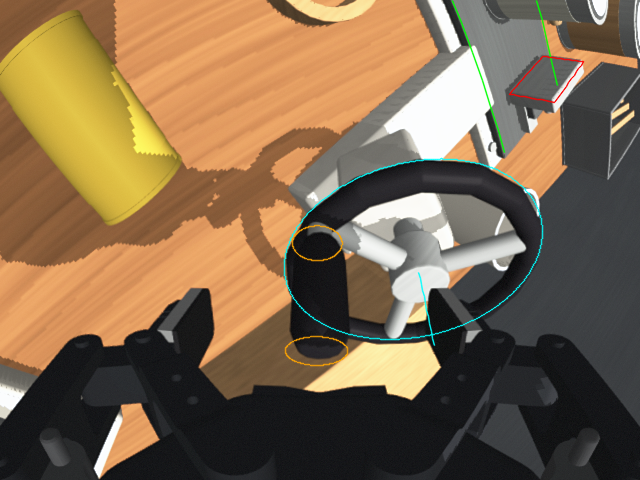

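carry_out(increments=[[0, 0, 0, 11, -0.5, 0, 100], [0, 0, 0, 10, -0.5, 0, 100], [0, 0, 0, 0, 0, 0, 60], [0, 0, 0, 0, 0, 0, 35], [0, 0, 0, 0, 0, 0, 20], [0, 0, 0, 0, 0, 0, 15], [0, 0, 0, 0, 0, 0, 15]], squeeze=35)

```text
time: 13.08
ee_pos: [0.6774, -0.1802, 0.131]
tcp_rot: [-17.8, 58.6, 44.5]
wrist_force: [0.9, -0.5, 2.4]
opening: 0.0231
```

```bash
python3 look.py w9 1.1 .0155
```

```text
13.075 [-26.5  12.8   2.8  68.8  29.5   4.2] [ 0.9 -0.5  2.4]
err mm [ 2.9  2.  -1. ] deg [ 0.03 -0.02 -0.11]
```

View pics/w9.png

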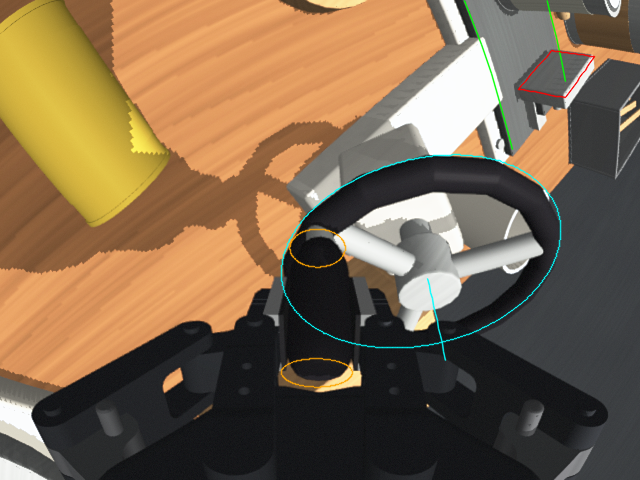

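```bash
cat > crank.py <<'E'
from kin import *
from plan import *
import sys
def state():
    o=sensors.get_obs();A=cur();g=A[:3,3]-.019*A[:3,0]
    v=np.linalg.inv(CT)@[*g,1];v=v[:3]-HUB
    th=np.arctan2(v@E1,v@E0);r=np.hypot(v@E1,v@E0);f=W.T@o["wrist_force"]
    tang=-np.sin(th)*E0+np.cos(th)*E1;rad=np.cos(th)*E0+np.sin(th)*E1
    print("t",round(o["time"],2),"th",round(th%(2*np.pi),3),"r",(r*1000).round(1),"h",(v@AX*1000).round(1),"F tang,rad,ax",np.round([f@tang,f@rad,f@AX],1),"open",round(o["opening"],4))
    return A,th,r
if __name__=="__main__":
    A,th,r=state();N=int(sys.argv[1]);d=float(sys.argv[2]);c=np.zeros(3);out=[]
    rr=.072
    P0=grip(th,0,rr)
    for i in range(1,N+1):
        p=W@(grip(th+d*i,0,rr)-P0)*1000
        t=np.round(((A[:3,:3].T@p)-c)*2)/2;c+=t
        out.append([0,0,0]+[float(v) for v in t]+[15])
    print("["+",\n".join(str(x) for x in out)+"]")
E
python3 crank.py 6 0.15
```

```text
t 13.12 th 1.104 r 71.0 h 49.5 F tang,rad,ax [ 0.2 -2.5  2.6] open 0.023
[[0, 0, 0, -4.5, 7.5, 6.5, 15],
[0, 0, 0, -3.5, 6.5, 8.0, 15],
[0, 0, 0, -3.0, 5.5, 8.5, 15],
[0, 0, 0, -2.5, 4.0, 10.0, 15],
[0, 0, 0, -1.5, 3.0, 10.0, 15],
[0, 0, 0, -1.0, 1.5, 10.5, 15]]
```

carry_out(increments=[[0, 0, 0, -4.5, 7.5, 6.5, 15], [0, 0, 0, -3.5, 6.5, 8, 15], [0, 0, 0, -3, 5.5, 8.5, 15], [0, 0, 0, -2.5, 4, 10, 15], [0, 0, 0, -1.5, 3, 10, 15], [0, 0, 0, -1, 1.5, 10.5, 15]])

```text
time: 13.88
ee_pos: [0.6678, -0.1304, 0.1665]
tcp_rot: [-18.1, 58.6, 44.3]
wrist_force: [14.2, -3.3, -6.1]
opening: 0.023
```

```bash
python3 crank.py 12 0.15
```

```text
t 13.88 th 2.01 r 70.6 h 49.5 F tang,rad,ax [ -1.8 -15.6  -1.7] open 0.023
[[0, 0, 0, -0.0, 0.0, 11.0, 15],
[0, 0, 0, 0.5, -1.0, 10.5, 15],
[0, 0, 0, 1.5, -3.0, 10.5, 15],
[0, 0, 0, 2.5, -4.0, 9.5, 15],
[0, 0, 0, 3.0, -5.0, 9.0, 15],
[0, 0, 0, 3.5, -6.5, 8.0, 15],
[0, 0, 0, 4.5, -7.0, 7.0, 15],
[0, 0, 0, 4.5, -8.5, 5.0, 15],
[0, 0, 0, 5.0, -8.5, 4.0, 15],
[0, 0, 0, 5.0, -9.0, 2.5, 15],
[0, 0, 0, 5.5, -9.5, 1.0, 15],
[0, 0, 0, 5.5, -9.0, -0.5, 15]]
```

carry_out(increments=[[0, 0, 0, 0.5, -1, 11, 15], [0, 0, 0, 1, -2, 10.5, 15], [0, 0, 0, 1.5, -3, 10.5, 15], [0, 0, 0, 2.5, -4, 9.5, 15], [0, 0, 0, 3, -5, 9, 15], [0, 0, 0, 3.5, -6.5, 8, 15], [0, 0, 0, 4.5, -7, 7, 15], [0, 0, 0, 4.5, -8.5, 5, 15]])

```text
time: 14.88
ee_pos: [0.7326, -0.0845, 0.19]
tcp_rot: [-17.8, 58.5, 44.6]
wrist_force: [-1.9, -0.8, 4.7]
opening: 0.0231
```

```bash
python3 crank.py 12 0.15
```

```text
t 14.88 th 3.255 r 71.4 h 49.5 F tang,rad,ax [-2.2  2.1  4.2] open 0.0231
[[0, 0, 0, 5.0, -9.0, 3.5, 15],
[0, 0, 0, 5.5, -9.0, 2.0, 15],
[0, 0, 0, 5.0, -9.5, 0.5, 15],
[0, 0, 0, 5.5, -9.0, -1.5, 15],
[0, 0, 0, 5.0, -9.0, -2.5, 15],
[0, 0, 0, 5.0, -9.0, -4.5, 15],
[0, 0, 0, 4.5, -7.5, -6.0, 15],
[0, 0, 0, 4.5, -7.0, -7.0, 15],
[0, 0, 0, 3.0, -6.5, -8.0, 15],
[0, 0, 0, 3.0, -4.5, -9.0, 15],
[0, 0, 0, 2.0, -4.0, -10.0, 15],
[0, 0, 0, 1.5, -2.5, -10.5, 15]]
```

carry_out(increments=[[0, 0, 0, 5, -9, 3.5, 15], [0, 0, 0, 5.5, -9, 2, 15], [0, 0, 0, 5, -9.5, 0.5, 15], [0, 0, 0, 5.5, -9, -1.5, 15], [0, 0, 0, 5, -9, -2.5, 15], [0, 0, 0, 5, -9, -4.5, 15], [0, 0, 0, 4.5, -7.5, -6, 15], [0, 0, 0, 4.5, -7, -7, 15], [0, 0, 0, 3, -6.5, -8, 15], [0, 0, 0, 3, -4.5, -9, 15]])

```text
time: 16.12
ee_pos: [0.8077, -0.1327, 0.1475]
tcp_rot: [-18.1, 58.4, 44.4]
wrist_force: [9.5, 0.6, 4.1]
opening: 0.0231
```

```bash
python3 crank.py 12 0.15; python3 - <<'E'
from plan import *
for n,r in [("scene",(180,390,210,460))]: 
    im=vision.camera(n)[:,:,::-1][r[0]:r[1],r[2]:r[3]]
    cv2.imwrite(f"pics/{n}10.png",cv2.resize(im,None,fx=2.8,fy=2.8,interpolation=2))
E
```

```text
t 16.12 th 4.758 r 73.3 h 49.6 F tang,rad,ax [-1.9  9.4  4. ] open 0.0231
[[0, 0, 0, 2.0, -3.5, -10.0, 15],
[0, 0, 0, 1.5, -2.5, -10.5, 15],
[0, 0, 0, 0.5, -1.0, -10.5, 15],
[0, 0, 0, -0.5, 0.5, -11.0, 15],
[0, 0, 0, -1.0, 2.0, -10.5, 15],
[0, 0, 0, -2.0, 3.0, -10.0, 15],
[0, 0, 0, -2.5, 4.5, -9.5, 15],
[0, 0, 0, -3.0, 6.0, -8.5, 15],
[0, 0, 0, -4.0, 6.5, -7.5, 15],
[0, 0, 0, -4.5, 7.5, -6.5, 15],
[0, 0, 0, -4.5, 8.5, -5.0, 15],
[0, 0, 0, -5.5, 9.0, -3.0, 15]]
```

View pics/scene10.png

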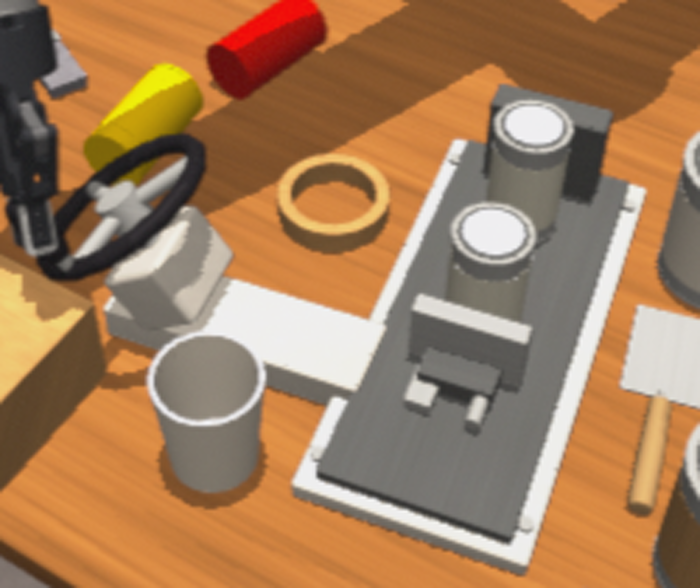

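carry_out(increments=[[0, 0, 0, 2.5, -4.5, -10, 15], [0, 0, 0, 1.5, -2.5, -10.5, 15], [0, 0, 0, 0.5, -1, -10.5, 15], [0, 0, 0, -0.5, 0.5, -11, 15], [0, 0, 0, -1, 2, -10.5, 15], [0, 0, 0, -2, 3, -10, 15], [0, 0, 0, -2.5, 4.5, -9.5, 15], [0, 0, 0, -3, 6, -8.5, 15], [0, 0, 0, -4, 6.5, -7.5, 15], [0, 0, 0, -4.5, 7.5, -6.5, 15]])

```text
time: 17.42
ee_pos: [0.7469, -0.2016, 0.1076]
tcp_rot: [-17.7, 58.5, 44.6]
wrist_force: [2.0, 1.6, 7.5]
opening: 0.0231
```

```bash
python3 crank.py 12 0.15; python3 - <<'E'
from plan import *
for n,r in [("scene",(180,390,210,460))]: 
    im=vision.camera(n)[:,:,::-1][r[0]:r[1],r[2]:r[3]]
    cv2.imwrite(f"pics/{n}11.png",cv2.resize(im,None,fx=2.8,fy=2.8,interpolation=2))
E
```

```text
t 17.43 th 6.267 r 72.8 h 49.5 F tang,rad,ax [-2.3 -5.2  5.4] open 0.0231
[[0, 0, 0, -5.0, 8.5, -5.0, 15],
[0, 0, 0, -5.0, 9.0, -3.0, 15],
[0, 0, 0, -5.0, 9.0, -2.0, 15],
[0, 0, 0, -5.5, 9.5, -0.0, 15],
[0, 0, 0, -5.5, 9.0, 1.5, 15],
[0, 0, 0, -5.0, 9.0, 3.0, 15],
[0, 0, 0, -5.0, 8.5, 4.5, 15],
[0, 0, 0, -4.5, 8.0, 6.0, 15],
[0, 0, 0, -4.0, 7.0, 7.0, 15],
[0, 0, 0, -3.5, 6.0, 8.5, 15],
[0, 0, 0, -2.5, 4.5, 9.5, 15],
[0, 0, 0, -2.0, 3.5, 10.0, 15]]
```

View pics/scene11.png

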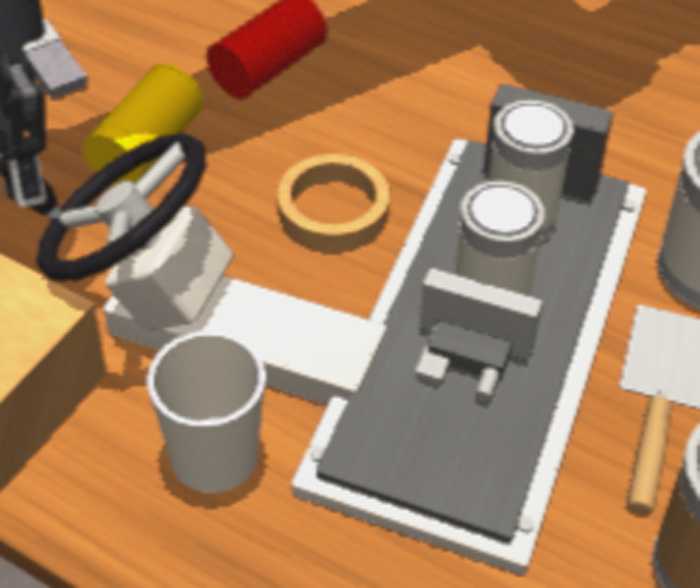

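carry_out(increments=[[0, 0, 0, -5, 8.5, -5, 15], [0, 0, 0, -5, 9, -3, 15], [0, 0, 0, -5, 9, -2, 15], [0, 0, 0, -5.5, 9.5, 0, 15], [0, 0, 0, -5.5, 9, 1.5, 15], [0, 0, 0, -5, 9, 3, 15], [0, 0, 0, -5, 8.5, 4.5, 15], [0, 0, 0, -4.5, 8, 6, 15], [0, 0, 0, -4, 7, 7, 15], [0, 0, 0, -3.5, 6, 8.5, 15]])

```text
time: 18.73
ee_pos: [0.6666, -0.1609, 0.1457]
tcp_rot: [-17.9, 58.5, 44.5]
wrist_force: [16.8, 3.3, -0.7]
opening: 0.0232
```

```bash
python3 crank.py 12 0.1; python3 - <<'E'
from plan import *
for n,r in [("scene",(180,390,210,460))]: 
    im=vision.camera(n)[:,:,::-1][r[0]:r[1],r[2]:r[3]]
    cv2.imwrite(f"pics/{n}12.png",cv2.resize(im,None,fx=2.8,fy=2.8,interpolation=2))
E
```

```text
t 18.73 th 1.48 r 70.9 h 49.5 F tang,rad,ax [ -1.8 -17.   -0.7] open 0.0232
[[0, 0, 0, -2.0, 3.5, 6.0, 15],
[0, 0, 0, -1.5, 2.5, 6.5, 15],
[0, 0, 0, -1.5, 2.5, 7.0, 15],
[0, 0, 0, -0.5, 1.5, 6.5, 15],
[0, 0, 0, -1.0, 1.0, 7.5, 15],
[0, 0, 0, 0.0, 0.5, 7.0, 15],
[0, 0, 0, 0.0, -0.5, 7.0, 15],
[0, 0, 0, 0.5, -1.0, 7.5, 15],
[0, 0, 0, 1.0, -1.5, 7.0, 15],
[0, 0, 0, 1.0, -2.0, 6.5, 15],
[0, 0, 0, 1.5, -2.5, 6.5, 15],
[0, 0, 0, 2.0, -3.0, 6.5, 15]]
```

View pics/scene12.png

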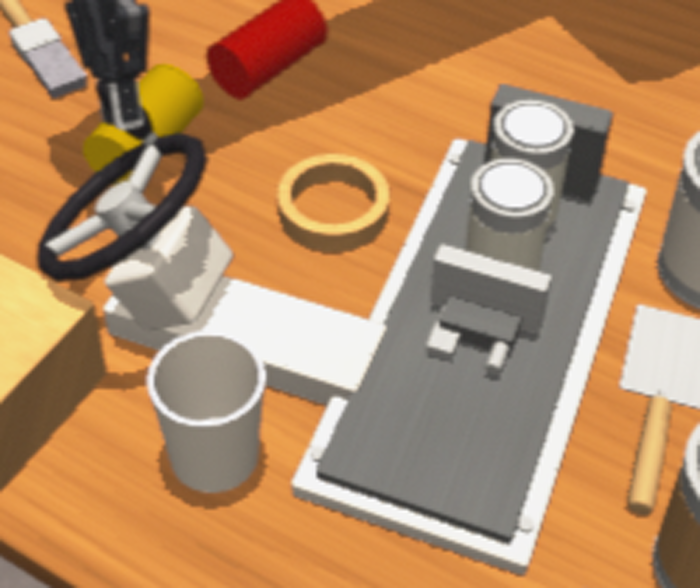

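carry_out(increments=[[0, 0, 0, -1.5, 2.8, 6.5, 15], [0, 0, 0, -1, 1.8, 7, 15], [0, 0, 0, -1.5, 2.5, 7, 15], [0, 0, 0, -0.5, 1.5, 6.5, 15], [0, 0, 0, -1, 1, 7.5, 15], [0, 0, 0, 0, 0.5, 7, 15]])

```text
time: 19.52
ee_pos: [0.6695, -0.1267, 0.1687]
tcp_rot: [-17.8, 58.7, 44.5]
wrist_force: [-1.0, -6.5, 6.5]
opening: 0.0232
```

```bash
python3 crank.py 8 0.06
```

```text
t 19.52 th 2.076 r 70.3 h 49.4 F tang,rad,ax [-2.2  1.2  8.9] open 0.0232
[[0, 0, 0, 0.0, -0.0, 4.5, 15],
[0, 0, 0, 0.0, -0.5, 4.0, 15],
[0, 0, 0, 0.5, -0.5, 4.5, 15],
[0, 0, 0, 0.5, -0.5, 4.0, 15],
[0, 0, 0, 0.5, -1.0, 4.5, 15],
[0, 0, 0, 0.5, -1.0, 4.0, 15],
[0, 0, 0, 1.0, -1.5, 4.0, 15],
[0, 0, 0, 0.5, -1.5, 4.0, 15]]
```

carry_out(increments=[[0, 0, 0, 0, 0, 4.5, 15], [0, 0, 0, 0, -0.5, 4, 15], [0, 0, 0, 0.5, -0.5, 4.5, 15], [0, 0, 0, 0.5, -0.5, 4, 15], [0, 0, 0, 0.5, -1, 4.5, 15]])

```text
time: 20.15
ee_pos: [0.68, -0.1105, 0.1786]
tcp_rot: [-17.8, 58.7, 44.5]
wrist_force: [-1.6, -5.9, 5.5]
opening: 0.0229
```

```bash
python3 crank.py 8 0.05; python3 - <<'E'
from plan import *
for n,r in [("scene",(200,340,330,450)),("side",(170,270,210,360))]: 
    im=vision.camera(n)[:,:,::-1][r[0]:r[1],r[2]:r[3]]
    cv2.imwrite(f"pics/{n}13.png",cv2.resize(im,None,fx=4,fy=4,interpolation=2))
E
```

```text
t 20.15 th 2.385 r 70.4 h 49.4 F tang,rad,ax [-2.8  0.8  7.7] open 0.0229
[[0, 0, 0, 0.5, -1.0, 3.5, 15],
[0, 0, 0, 0.5, -1.0, 3.5, 15],
[0, 0, 0, 1.0, -1.5, 3.0, 15],
[0, 0, 0, 0.5, -1.0, 3.5, 15],
[0, 0, 0, 1.0, -2.0, 3.0, 15],
[0, 0, 0, 1.0, -1.5, 3.0, 15],
[0, 0, 0, 1.0, -1.5, 3.0, 15],
[0, 0, 0, 1.0, -2.0, 3.0, 15]]
```

View pics/scene13.png

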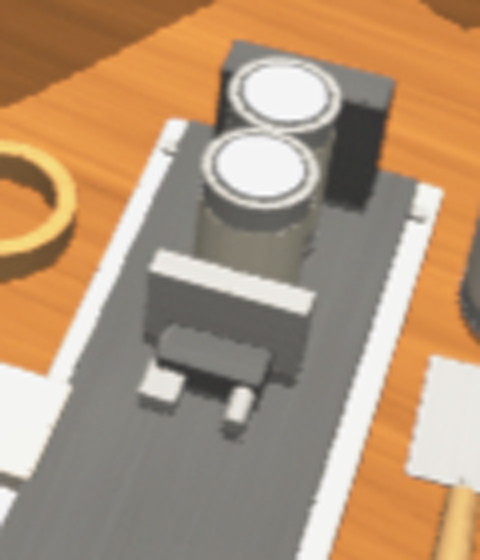

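View pics/side13.png

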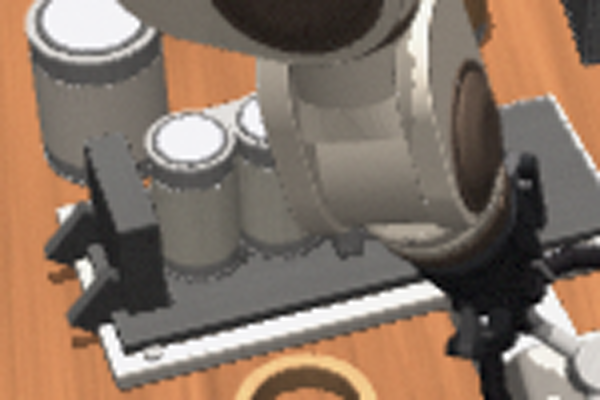

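carry_out(increments=[[0, 0, 0, 0.5, -1, 3.5, 15], [0, 0, 0, 0.5, -1, 3.5, 15], [0, 0, 0, 1, -1.5, 3, 15], [0, 0, 0, 0.5, -1, 3.5, 15], [0, 0, 0, 1, -2, 3, 15]])

```text
time: 20.88
ee_pos: [0.6928, -0.0991, 0.1848]
tcp_rot: [-17.7, 58.7, 44.6]
wrist_force: [-3.7, -3.7, 8.3]
opening: 0.0229
```

```bash
python3 crank.py 8 0.04
```

```text
t 20.88 th 2.644 r 70.6 h 49.4 F tang,rad,ax [-2.7  4.1  8.5] open 0.0229
[[0, 0, 0, 1.0, -1.5, 2.5, 15],
[0, 0, 0, 0.5, -1.5, 2.5, 15],
[0, 0, 0, 1.0, -1.5, 2.0, 15],
[0, 0, 0, 1.0, -1.5, 2.5, 15],
[0, 0, 0, 1.0, -1.5, 2.0, 15],
[0, 0, 0, 1.0, -2.0, 2.0, 15],
[0, 0, 0, 1.0, -1.5, 2.0, 15],
[0, 0, 0, 1.0, -2.0, 2.0, 15]]
```

carry_out(increments=[[0, 0, 0, 1, -1.5, 2.5, 15], [0, 0, 0, 0.5, -1.5, 2.5, 15], [0, 0, 0, 1, -1.5, 2, 15]])

```text
time: 21.25
ee_pos: [0.6981, -0.0958, 0.1863]
tcp_rot: [-17.4, 58.9, 44.7]
wrist_force: [-27.2, -13.0, 15.1]
opening: 0.0232
```

```bash
python3 crank.py 6 0.03; python3 - <<'E'
from plan import *
for n,r in [("scene",(200,340,330,450)),("side",(170,270,210,360))]: 
    im=vision.camera(n)[:,:,::-1][r[0]:r[1],r[2]:r[3]]
    cv2.imwrite(f"pics/{n}14.png",cv2.resize(im,None,fx=4,fy=4,interpolation=2))
E
```

```text
t 21.25 th 2.735 r 70.5 h 49.3 F tang,rad,ax [-25.8  13.5  16.9] open 0.0232
[[0, 0, 0, 0.5, -1.0, 1.5, 15],
[0, 0, 0, 1.0, -1.5, 2.0, 15],
[0, 0, 0, 0.5, -1.0, 1.5, 15],
[0, 0, 0, 0.5, -1.5, 1.5, 15],
[0, 0, 0, 1.0, -1.0, 1.5, 15],
[0, 0, 0, 0.5, -1.5, 1.5, 15]]
```

View pics/side14.png

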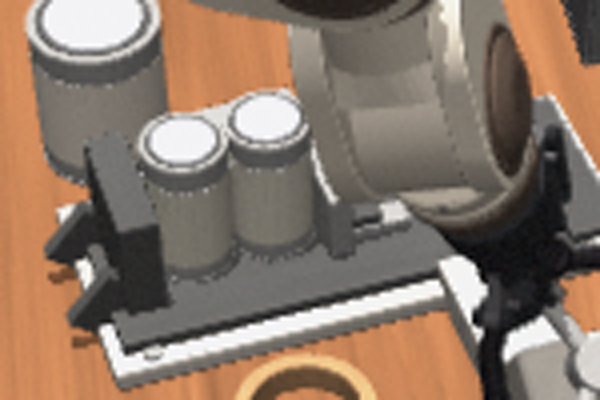

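View pics/scene14.png

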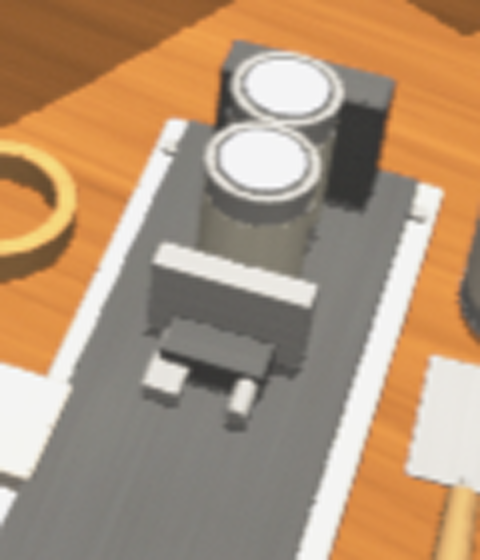

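The tangential force jumped from 2.7 to 26 N at about 9.0 rad (162 mm of travel), and the side view shows tin against tin against stop. They're snug. I'll relax slightly, then release.

carry_out(increments=[[0, 0, 0, -0.5, 0.8, -1, 15], [0, 0, 0, -0.2, 0.3, -0.4, 15], [0, 0, 0, 0, 0, 0, 40], [0, 0, 0, 0, 0, 0, 70], [0, 0, 0, 0, 0, 0, 100], [0, 0, 0, 0, 0, 0, 100]])

```text
time: 22.1
ee_pos: [0.6991, -0.0951, 0.1861]
tcp_rot: [-17.7, 58.6, 44.7]
wrist_force: [-0.1, 0.5, -0.4]
opening: 0.0846
```

```bash
python3 look.py w15 2.735 .162
```

```text
22.1 [-18.6   9.3   4.7  70.   27.7  12.9] [-0.1  0.5 -0.4]
err mm [1.4 3.1 0.1] deg [ 0.   -0.05 -0.21]
```

View pics/w15.png

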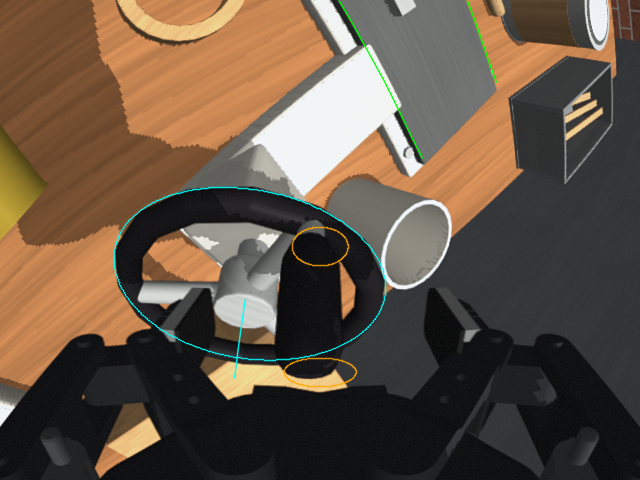

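carry_out(increments=[[0, 0, 0, -15, 0, 0, 100], [0, 0, 0, -30, 0, 0, 100], [0, 0, 0, -35, 0, 0, 100], [0, 0, 0, -40, 0, 0, 100], [0, 0, 0, -40, 0, 0, 100], [0, 0, 0, 0, 0, 0, 100], [0, 0, 0, 0, 0, 0, 100]])

```text
time: 23.02
ee_pos: [0.6398, -0.1541, 0.3229]
tcp_rot: [-17.7, 58.6, 44.6]
wrist_force: [0.7, -0.0, -0.5]
opening: 0.0856
```

```bash
python3 - <<'E'
from kin import *
from plan import *
from ov import overlay
o=sensors.get_obs();print(o["time"],o["wrist_force"].round(1))
A=cur()
for n,r in [("scene",(210,190,460,390)),("side",(210,140,410,320))]:
    im=vision.camera(n)[:,:,::-1].copy();cv2.imwrite(f"pics/{n}16full.png",im)
    tins=[(tf(CT,(-.003,.099,.03))[0],(0,0,1),.031,.11),(tf(CT,(-.003,.037,.03))[0],(0,0,1),.031,.11)]
    cv2.imwrite(f"pics/{n}16o.png",overlay(im,n,CT,.161,2.7,tins=tins,sc=3 if n=="scene" else 3.2,roi=r,stopz=.115))
cv2.imwrite("pics/w16.png",vision.camera("wrist")[:,:,::-1])
E
```

```text
23.025 [ 0.7 -0.  -0.5]
```

View pics/scene16full.png

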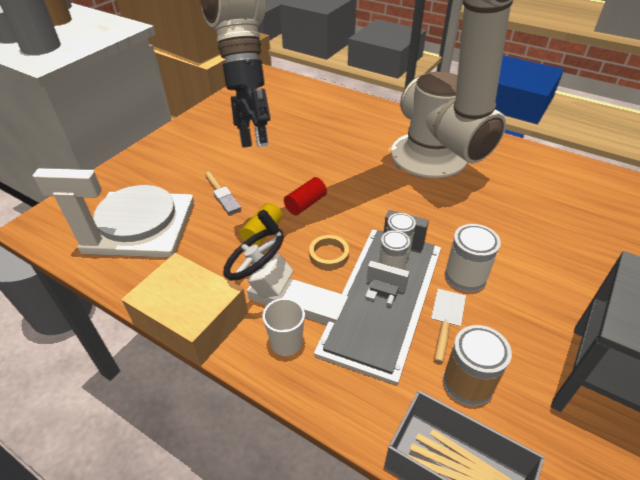

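View pics/side16o.png

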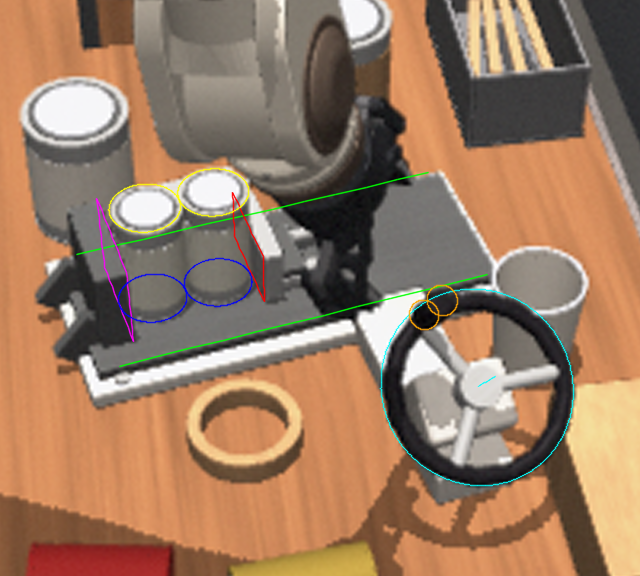

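View pics/scene16o.png

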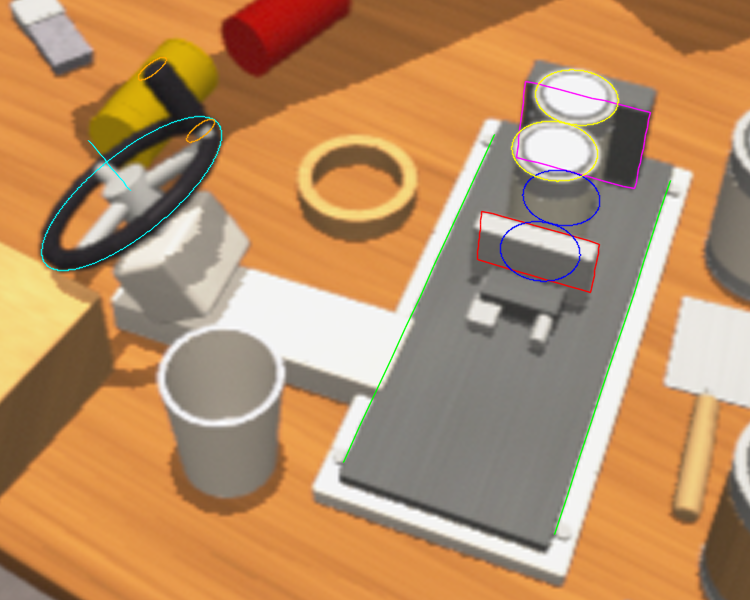

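View pics/w16.png

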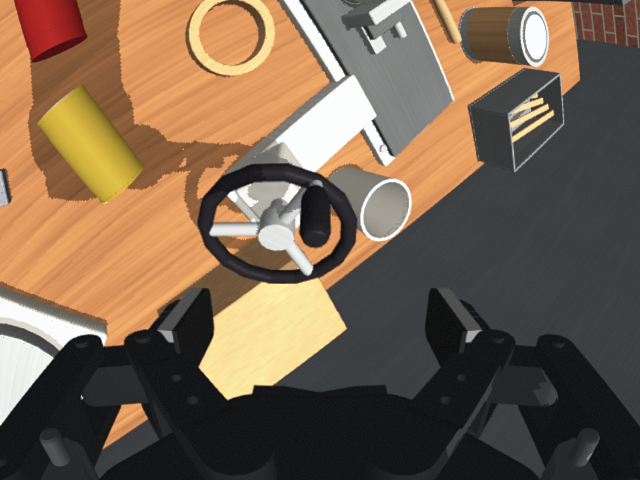

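Moving clear to a pose like the start one, to check for a gap between jaw and tin from close by.

```bash
python3 - <<'E'
from plan import *
A=cur();P=lean((.53,.02,.32),0,0,0)
c=rows(A,P,9,100);cmp(c,P)
E
```

```text
[[6.7, 3.6, -0.9, 4.5, 20.5, 9.5, 100],
[6.8, 3.5, -0.8, 3.5, 21.0, 7.5, 100],
[6.7, 3.6, -0.9, 3.0, 22.5, 5.0, 100],
[6.8, 3.5, -0.8, 2.5, 22.5, 2.5, 100],
[6.7, 3.6, -0.9, 2.0, 23.0, 0.0, 100],
[6.8, 3.5, -0.9, 2.0, 22.5, -2.5, 100],
[6.7, 3.6, -0.8, 1.5, 22.5, -5.0, 100],
[6.8, 3.5, -0.9, 1.5, 21.5, -8.0, 100],
[6.7, 3.6, -0.9, 2.0, 20.5, -10.0, 100]]
err mm [-0.  -0.   0.2] deg [ 0.   -0.    0.04]
```

carry_out(increments=[[6.7, 3.6, -0.9, 4.5, 20.5, 9.5, 100], [6.8, 3.5, -0.8, 3.5, 21, 7.5, 100], [6.7, 3.6, -0.9, 3, 22.5, 5, 100], [6.8, 3.5, -0.8, 2.5, 22.5, 2.5, 100], [6.7, 3.6, -0.9, 2, 23, 0, 100], [6.8, 3.5, -0.9, 2, 22.5, -2.5, 100], [6.7, 3.6, -0.8, 1.5, 22.5, -5, 100], [6.8, 3.5, -0.9, 1.5, 21.5, -8, 100], [6.7, 3.6, -0.9, 2, 20.5, -10, 100], [0, 0, 0, 0, 0, 0, 100]])

```text
time: 24.42
ee_pos: [0.53, 0.0212, 0.3006]
tcp_rot: [-122.4, 89.9, -122.3]
wrist_force: [-0.2, -0.3, -0.1]
opening: 0.0852
```

```bash
python3 - <<'E'
from workcell import vision
import cv2
w=vision.camera("wrist")[:,:,::-1];cv2.imwrite("pics/w17.png",w)
d=vision.camera("side")[:,:,::-1][150:280,210:360];cv2.imwrite("pics/side17.png",cv2.resize(d,None,fx=4,fy=4,interpolation=2))
E
```

```text
(no output)
```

View pics/w17.png

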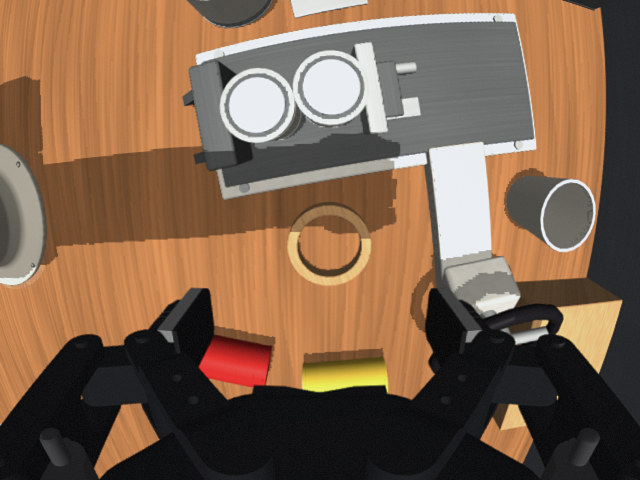

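View pics/side17.png

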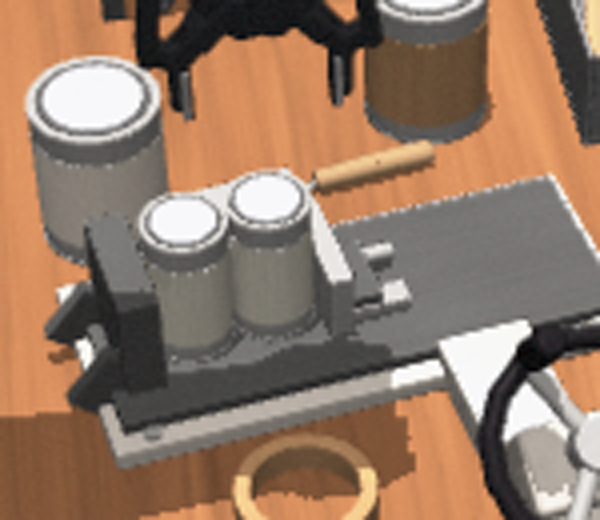

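The side and wrist pictures show stop, tin, tin and jaw in contact with no visible gap, both tins upright. The tape roll, cup, litre tins and look-alikes sit where they were at the start. Handing in.

```bash
python3 -c "
from workcell import sensors,job_done
print(sensors.get_obs()['time']);print(job_done())"
```

```text
24.525
the job is handed in; nothing more can be done
None
```

I stood the fallen tin upright, lid up, in the lane between the jaw and the other tin, and let go of it. I then wound the handwheel clockwise by its handle about 1¼ turns until both tins were snug against the stop, and let go. I handed the job in at 24.5 s with the arm clear of everything.

**Last checks:**
- **Snug:** force at the handle rose from 2.7 N to about 26 N at a wheel angle of about 9.0 rad, which is about 162 mm of jaw travel. The final side and wrist pictures show stop, tin, tin and jaw touching with no visible gap, both tins upright.
- **Bystanders:** the tape roll, cup, litre tins, scraper, brush and the red and yellow look-alikes look unmoved. I judged this by eye.

**What disagreed:**
- **Jaw position:** at the start, my image fit of the jaw (15.5 mm) was about 4–5 mm less than the wheel angle of 1.1 rad implies. At the end it was about 2 mm off the overlay.
- **Wheel after release:** I eased off about 2 mm before opening the fingers. A later picture suggests the wheel settled back by about 0.04 rad, under 1 mm of jaw travel.

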